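# Hold down a guitar bridge blank for carving

### The arm

A 6-joint arm with a two-finger parallel gripper is mounted at the origin on the work surface. World frame = base frame: x ahead of the robot, y to its left, z up, the work surface at z = 0. Lengths are in m, angles in rad, forces in N, time in s.
With the tool pointing down it reaches from about 0.35 to 0.85 m from the base axis. Payload 8.1 kg.
Tool frame: the origin (TCP) lies on the centre line of the jaws, within the pads' length; the fingertips stand 19 mm ahead of it and the grasp point (between the pads) is the TCP (robot.tips_ahead is the distance from the TCP to the fingertips, in m); y points along the fingers, z is the direction in which the jaws open and shut, and the axes are right-handed (so a half turn about y gives the same grasp; the last joint's range is limited). The gripper opens to 93 mm and grips with 3 to 60 N. Pads are 15 mm wide; open, the fingers measure 128 mm over their backs; the gripper's body (75 mm by 188 mm) begins 65 mm behind the grasp point.
Start: joints at [1.061, 0.13, 1.488, -0, 1.523, -0.085], TCP at [0.247, 0.547, 0.201] pointing down, gripper open.
Joint ranges: [-2.96, 2.96], [-0.89, 2.26], [0.02, 2.5], [-1.34, 4.48], [0, 2.73], [-2.66, 2.66]. Speed limits (rad/s): [2.39, 2.39, 2.79, 3.14, 3.14, 3.14].

### API

Orientations are given as a rotation vector (axis times angle).
In Python, from plant import robot, imaging, models gives the robot as it stands.
- The arm moves only by the tool carry_out, never from a script. Its argument "motion" is one flat list of numbers, 7 for each row, row after row: the shift along the tool's x, y, z in m, then the turn, a rotation vector about the tool's x, y, z in degrees, then the opening, from -1 (shut) to 1 (fully open). A call has exactly 5 rows; each row shifts and turns the pose as measured when the row begins, along the tool's axes as they then stand; what a row does not reach is not made up. A row lasts 1/10 s, in which the tool goes at most 50 mm and 8.59 degrees, less where a joint would pass 70% of its speed; a pose out of reach is approached as far as the arm can. A call is refused whole if a number of a shift passes 0.05 or a number of a turn 8.59, either way. A call with a gripper value outside its range is refused whole. The fingers move at their own pace and stop on an object; "squeeze" is the grip in N (left out, the last holds). Time passes only in rows, so rows that do not move let the fingers close, or fill a call up. It gives the time, the measured TCP pose, the force and the opening at its end, in the units of the state.
- robot.read_state(): the state, without advancing time (a new reading comes with each control period).
- imaging.read_camera(name): name is "side" or "top" or "wrist"; returns the picture (384x512x3 uint8, blue, green, red); there is no depth.
- imaging.camera_model(name): a dict with "K" (3x3 intrinsics, pixels), "k1" (the pictures are not rectified: a ray, as slopes to the right and down, at radius r is drawn at 1 + k1 r^2 times it, then the intrinsics apply), "position" and "orientation" of the camera in the world. Camera axes: x right, y down, z forward; pixel columns grow to the right and rows downward; lengths in m; the calibration is good to about 2 mm. A picture is of the moment at which its call begins: read the wrist's pose just before it. camera_model takes no time and is no camera call; for the wrist camera it gives the pose at the moment of the call.
- robot.close_job(): hands the job in, once; it reports no verdict.
Trained networks look in the newest picture that a camera, given by its name, has taken for a name from the list of things; names that differ only in an ending like _2 or _b are one class to them, and where a whole thing is asked for, a point or a joint stands for the part that bears it (a point fixed in the world has none). Each returns a list of dicts, best first, with "confidence" (0 to 1); they miss things now and then, are a little off and sometimes report something else, mostly with a low value. They report only what shows in the picture. A call takes as long as a camera call. They do not tell look-alikes from the thing itself.
- models.outline_of(camera, thing): "pixels" (384x512 bool, what is visible of it) and "pixel" ([column, row] in pixels, amid what is visible of it).
The state is a dict: "t": time; "q": joint angles; "dq": joint speeds; "joint_torque": joint torques, N m; "tool_pos": TCP position; "orientation": TCP orientation; "force": force on the tool from outside, world axes, zero at the start; "wrist_torque": the same for the moment, N m; "opening": finger opening in m.
Only numpy, scipy, OpenCV 4.12 (cv2) and the standard library are available. Lean on these libraries where they do the work, as an engineer would, in place of code of your own. Each camera call takes 0.05 s, during which the arm holds its last target.

### The job

Pick the classical guitar bridge blank out of the parts crate and lay it flat on the carving board, tie block up, against both steel pins and centred on them. Then swing the hold-down arm fully in over it and work its hex nut round clockwise, a short swing at a time, until the rubber foot presses firmly on the bridge's wing. Leave the other parts in the crate and do not disturb the chisel and the glue bottle.

Things in the scene. Friction and masses are not known exactly. Their poses are not given: they have to be found in the camera images.
- bridge_mid (a point): Centre, half-way up, of the target: the guitar bridge blank, dark rosewood, 185 mm long (own y), 28 mm wide (own x), 11 mm high in the middle, 45 g. The middle 84 mm carries two raised ridges flush with the long sides (tie block and saddle ridge); the two end wings are flat, 50 mm long, 6 mm thick. Balances when held across its width at the middle.
- crate: Grey plastic parts crate, fixed to the bench, 300 mm (own x) x 220 mm (own y) outside, walls 5 mm thick and 55 mm high, floor 5 mm thick. Origin at the centre of its underside, on the bench.
- uke_bridge: Ukulele bridge: the same shape as the target but only 80 x 20 x 9 mm. In the crate; stays there. Origin at the centre of its underside.
- pin_bridge: Steel-string bridge blank, dark rosewood, 160 mm long (own y), 26 mm wide plus a belly bulging 9 mm on one side, 9 mm high, with a row of six pin holes and no ridges. In the crate; stays there. Origin at the underside, mid-length.
- board_offcut: Fingerboard offcut, flat dark slab 170 x 42 x 6 mm with saw slots across it. In the crate; stays there. Origin at the centre of its underside.
- heel_block: Wooden heel block 45 x 22 x 22 mm. In the crate; stays there. Origin at the centre of its underside.
- tuners: Brass plate, 62 x 16 mm, with three tuning machines and white buttons. In the crate; stays there. Origin at the centre of its underside.
- brace: Pale spruce brace stick 125 x 9 x 8 mm (long axis own x), 12 g, in the crate, lying across two of the three long pieces near their ends, on the crate's +y side; it slides off, back into the crate, when a piece under it is raised slowly. Stays in the crate. Origin at the centre of its underside.
- bed (a point): Point on the fixed plywood carving board's top face, 18 mm above the bench, where the middle of the bridge belongs, the bridge lying along this frame's y. Two steel pins, 14 mm thick, 16 mm high, stand at x = +21, y = -60 and +60 mm from here: a bridge touching both has its middle at x = 0. Hold-down stud at x = 0, y = +125 mm. Board: x -75 to 75, y -128 to 172 mm.
- hold_arm (a joint): Angle of the hold-down's steel arm about its stud, rad: 0 = over the bed, pointing along the bed's -y, against its stop; grows as it swings out to the bed's -x side (pi/2 = pointing along -x). Light friction (0.06 N m): stays where it is left, can be pushed at its side. Arm 22 mm wide, 70 mm long from the stud; with the nut at 0 it lies 40 to 52 mm above the bench.
- nut_mid (a point): Centre, half-way up, of the steel hex nut on the stud: 30 mm across flats, 26 mm high (its top 13 mm higher, 82 mm above the bench with the nut at 0), a 38 mm washer under it and the arm under that; the stud's 13 mm end stands 16 to 21 mm out of its top. The point's own x axis is square to one pair of flats (the other pairs every 60 degrees) and turns with the nut.
- hold_nut (a joint): Turn of the hex nut, rad: grows clockwise seen from above, 0 to 3.9 (end of thread). Coarse thread: one turn lowers nut, arm and foot by 8 mm, so the foot meets the wing at about 1.6 rad; 3 rad or more is firmly tight. It takes about 0.2 N m to turn and stays where it is left.
- chisel: Chisel with a wooden handle, 240 mm long, lying on the bench to the left of the carving board. Origin on the bench under the handle's front end; leave it alone.
- glue: White glue bottle, 54 mm across, 140 mm high, standing behind the crate and board. Origin at the centre of its foot; leave it alone.
- bridge: The same bridge blank; origin at the centre of its underside. It lies ridges up on the crate's floor, as the left, middle or right one of three long pieces lying about along the crate's y. Either end may go under the clamp and either long side against the pins.
- hold_foot: Rubber foot, 18 mm across, under the arm's end, 60 mm from the stud; origin at the centre of its underside. With the arm at 0 it is at x = 0, y = +65 mm from the bed point, above the bridge's wing. With the nut at 0 it is 8 mm above the plywood: 2 mm above the wing of a seated bridge. Springy: it gives about 1 mm for each 5 N.
Mind the look-alikes: they are no part of the job. What is shaped like the pin_bridge but purple is not meant.

How it is judged:
On the way:
1. the bridge lies flat on the board against both pins, centred, and is let go (x of bridge_mid in the frame of bed between -0.004 and 0.004 m and y of bridge_mid in the frame of bed between -0.014 and 0.014 m and z of bridge_mid in the frame of bed between 0.003 and 0.008 m and angle between the y axis of bridge_mid and the y axis of bed, either way round below 0.06 rad and angle between bridge_mid's own z axis and vertical below 0.06 rad and contact force between the fingers and bridge below 0.1 N), for 0.2 s.
At the end, for the whole second after the job is handed in: The bridge lies flat on the board, tie block up, within 4 mm of touching the pins, within 14 mm of centred along them and within 0.06 rad of parallel; the arm is swung in (under 0.2 rad) and the rubber foot presses on the wing with more than 5 N; all the other parts are in the crate (x of bridge_mid in the frame of bed between -0.004 and 0.004 m and y of bridge_mid in the frame of bed between -0.014 and 0.014 m and z of bridge_mid in the frame of bed between 0.003 and 0.008 m and angle between the y axis of bridge_mid and the y axis of bed, either way round below 0.06 rad and angle between bridge_mid's own z axis and vertical below 0.06 rad and contact force between hold_foot and bridge above 5 N and value of joint hold_arm below 0.2 rad and linear speed of bridge below 0.02 m/s and x of uke_bridge in the frame of crate between -0.15 and 0.15 m and y of uke_bridge in the frame of crate between -0.11 and 0.11 m and z of each of uke_bridge, pin_bridge, board_offcut, heel_block, tuners, brace in the frame of crate below 0.06 m and x of pin_bridge in the frame of crate between -0.15 and 0.15 m and y of pin_bridge in the frame of crate between -0.11 and 0.11 m and x of board_offcut in the frame of crate between -0.15 and 0.15 m and y of board_offcut in the frame of crate between -0.11 and 0.11 m and x of heel_block in the frame of crate between -0.15 and 0.15 m and y of heel_block in the frame of crate between -0.11 and 0.11 m and x of tuners in the frame of crate between -0.15 and 0.15 m and y of tuners in the frame of crate between -0.11 and 0.11 m and x of brace in the frame of crate between -0.15 and 0.15 m and y of brace in the frame of crate between -0.11 and 0.11 m).
It fails at once if the chisel is pushed more than 30 mm (distance of chisel from where it was at the start of the episode above 0.03 m).
It fails at once if the glue bottle is pushed more than 30 mm or tipped (distance of glue from where it was at the start of the episode above 0.03 m or angle between glue's own z axis and vertical above 0.3 rad).
It also fails if it takes over 72 s, if anything falls off the work surface, if the arm or the gripper's body presses on something with over 40 N, if the wrist force passes 120 N, or if a joint passes its speed limit or range.

## Working session

There is one attempt and no reset: what is moved stays moved. The work goes in short steps, Python scripts to look and compute and a tool call to move; the robot and the scene stay as the last step left them, time stands still between calls to the robot, and variables do not carry over. Pictures are saved under pics/ and viewed, and the job is handed in when it is done.

Besides the shell and the picture viewer there is one more tool, called after "Call:" in YAML: its name, and indented under it one key for each argument. carry_out: Moves the arm, as the interface text tells. Its arguments: {"type":"object","properties":{"motion":{"type":"array","items":{"type":"number"}},"squeeze":{"type":"number"}},"required":["motion"]}

```bash
mkdir -p pics; ls; cat > h.py <<'E'
import numpy as np, cv2
from scipy.spatial.transform import Rotation as R
from plant import robot, imaging, models
def ray(cm,px):
    K=np.array(cm["K"]);d=np.array([(px[0]-K[0,2])/K[0,0],(px[1]-K[1,2])/K[1,1]])
    s=d.copy()
    for _ in range(20): s=d/(1+cm["k1"]*(s@s))
    v=np.array([s[0],s[1],1.]);
    return np.array(cm["position"]),rot(cm)@(v/np.linalg.norm(v))
def rot(cm):
    o=np.array(cm["orientation"],float)
    return o if o.shape==(3,3) else (R.from_rotvec(o).as_matrix() if o.size==3 else R.from_quat(o).as_matrix())
def proj(cm,P):
    p=rot(cm).T@(np.array(P)-np.array(cm["position"]));s=p[:2]/p[2];s=s*(1+cm["k1"]*(s@s))
    K=np.array(cm["K"]);return np.array([K[0,0]*s[0]+K[0,2],K[1,1]*s[1]+K[1,2]])
def onz(cm,px,z):
    o,d=ray(cm,px);return o+d*(z-o[2])/d[2]
def tri(cms,pxs):
    A=np.zeros((3,3));b=np.zeros(3)
    for c,p in zip(cms,pxs):
        o,d=ray(c,p);M=np.eye(3)-np.outer(d,d);A+=M;b+=M@o
    X=np.linalg.solve(A,b);return X,[float(np.linalg.norm((np.eye(3)-np.outer(ray(c,p)[1],ray(c,p)[1]))@(X-ray(c,p)[0]))) for c,p in zip(cms,pxs)]
E
python3 - <<'E'
from h import *
np.set_printoptions(precision=4,suppress=True)
s=robot.read_state();print({k:np.round(v,4) for k,v in s.items()})
for n in("top","side","wrist"):
    cm=imaging.camera_model(n);print(n,cm)
    cv2.imwrite(f"pics/{n}0.png",imaging.read_camera(n))
E
```

```text
pics
{'t': np.float64(0.0), 'q': array([ 1.0606,  0.1312,  1.4892,  0.    ,  1.523 , -0.0854]), 'dq': array([-0.0003, -0.0001, -0.001 ,  0.0007,  0.0012, -0.0005]), 'joint_torque': array([ -0.0018, -55.981 , -49.1774,   0.0767,   0.0349,  -0.0002]), 'tool_pos': array([0.247 , 0.5462, 0.1998]), 'orientation': array([-1.5467,  0.3337, -0.3328]), 'force': array([-0.4893, -0.4463, -1.006 ]), 'wrist_torque': array([-0.0284, -0.0512,  0.0225]), 'opening': np.float64(0.0929)}
top {'K': array([[384.3706,   0.    , 257.358 ],
       [  0.    , 384.3706, 186.8528],
       [  0.    ,   0.    ,   1.    ]]), 'k1': -0.11055798500665014, 'position': array([0.4715, 0.0773, 1.1744]), 'orientation': array([-2.1901,  2.1446, -0.1348])}
side {'K': array([[357.6816,   0.    , 257.9369],
       [  0.    , 357.6816, 190.8536],
       [  0.    ,   0.    ,   1.    ]]), 'k1': -0.022599211803789272, 'position': array([ 0.4371, -0.6287,  0.8452]), 'orientation': array([-2.3502,  0.3301, -0.1198])}
wrist {'K': array([[298.4435,   0.    , 255.4566],
       [  0.    , 298.4435, 191.8407],
       [  0.    ,   0.    ,   1.    ]]), 'k1': -0.05657067957202811, 'position': array([0.1702, 0.5814, 0.3834]), 'orientation': array([2.4162, 1.5576, 0.2392])}
```

View pics/top0.png

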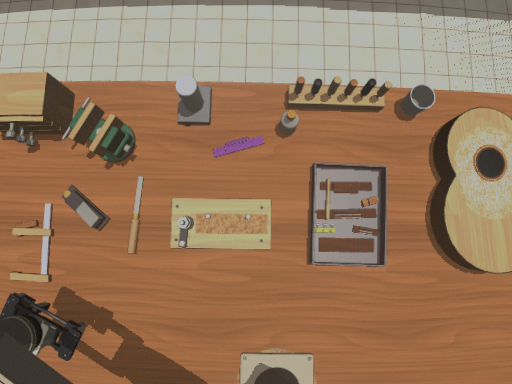

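View pics/side0.png

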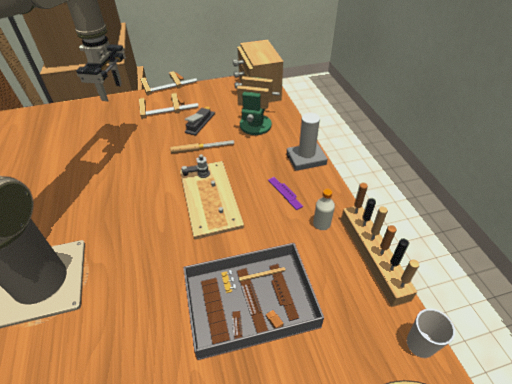

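View pics/wrist0.png

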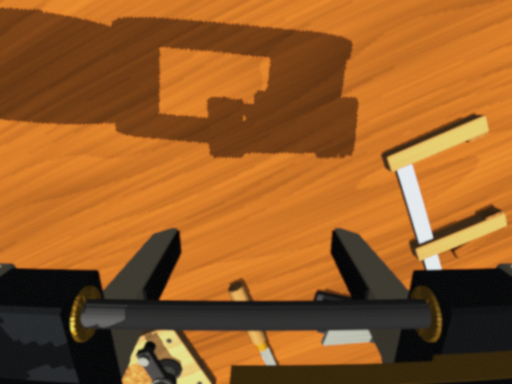

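The top view (image up = world +x, left = +y) shows the carving board at about (220,223) and the crate at (348,215). In the crate, long pieces lie at (345,187), (347,214) and (346,245). I'll enlarge these.

```bash
python3 - <<'E'
from h import *
t=cv2.imread("pics/top0.png");s=cv2.imread("pics/side0.png")
a=cv2.resize(t[158:272,305:392],None,fx=4.5,fy=4.5,interpolation=cv2.INTER_CUBIC)
b=cv2.resize(s[240:355,180:325],None,fx=5,fy=5,interpolation=cv2.INTER_CUBIC)
cv2.imwrite("pics/c1.png",a);cv2.imwrite("pics/c2.png",b)
cv2.imwrite("pics/c3.png",cv2.resize(t[190:255,165:278],None,fx=6,fy=6,interpolation=cv2.INTER_CUBIC))
imaging.read_camera("top");imaging.read_camera("side")
for c in("top","side"):
  cm=imaging.camera_model(c)
  for n in("bridge","pin_bridge","board_offcut","uke_bridge","brace","crate","hold_foot","hold_arm","hold_nut","nut_mid","chisel","glue"):
    for o in models.outline_of(c,n)[:3]:
        print(c,n,round(o["confidence"],2),np.round(o["pixel"],1),int(o["pixels"].sum()),onz(cm,o["pixel"],0.01).round(3))
E
```

```text
top bridge 0.82 [344.1 210. ] 563 [ 0.54 -0.2   0.01]
top bridge 0.29 [365.  231.6] 164 [ 0.475 -0.264  0.01 ]
top pin_bridge 0.78 [238.3 143.5] 474 [0.739 0.128 0.01 ]
top pin_bridge 0.65 [347.8 187.3] 444 [ 0.61  -0.211  0.01 ]
top board_offcut 0.7 [349.  244.2] 800 [ 0.436 -0.215  0.01 ]
top uke_bridge 0.7 [367.9 230.9] 164 [ 0.477 -0.273  0.01 ]
top uke_bridge 0.32 [349.4 244.7] 720 [ 0.434 -0.216  0.01 ]
top brace 0.74 [290.6 122.1] 360 [ 0.811 -0.033  0.01 ]
top brace 0.73 [180.1 236. ] 165 [0.451 0.297 0.01 ]
top brace 0.45 [328.7 190.1] 96 [ 0.6   -0.152  0.01 ]
top crate 0.87 [350.3 209. ] 5442 [ 0.543 -0.219  0.01 ]
top hold_arm 0.45 [182.3 235.8] 121 [0.451 0.29  0.01 ]
top nut_mid 0.73 [346.4 211.8] 516 [ 0.534 -0.207  0.01 ]
top nut_mid 0.46 [182.7 223.2] 120 [0.489 0.29  0.01 ]
top chisel 0.67 [136.3 220.1] 449 [0.495 0.433 0.01 ]
top glue 0.88 [293.9 122.4] 402 [ 0.81  -0.043  0.01 ]
side bridge 0.82 [249.6 303.7] 754 [ 0.522 -0.217  0.01 ]
side pin_bridge 0.71 [285.2 293.6] 636 [ 0.617 -0.216  0.01 ]
side pin_bridge 0.68 [284.6 193.3] 344 [0.729 0.121 0.01 ]
side board_offcut 0.86 [215.9 308.9] 1122 [ 0.439 -0.207  0.01 ]
side uke_bridge 0.61 [237.6 324.7] 223 [ 0.481 -0.261  0.01 ]
side brace 0.72 [259.4 274.6] 223 [ 0.569 -0.144  0.01 ]
side crate 0.56 [246.8 300.5] 8366 [ 0.518 -0.207  0.01 ]
side hold_arm 0.6 [191.3 165.8] 173 [0.458 0.339 0.01 ]
side hold_nut 0.7 [203.1 161.5] 97 [0.502 0.35  0.01 ]
side nut_mid 0.63 [198.1 162.8] 99 [0.484 0.348 0.01 ]
side chisel 0.7 [195.5 146.8] 304 [0.488 0.44  0.01 ]
side glue 0.64 [325.8 210.1] 606 [0.828 0.017 0.01 ]
```

View pics/c1.png

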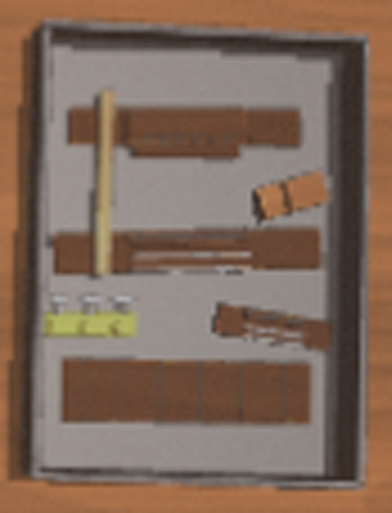

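View pics/c2.png

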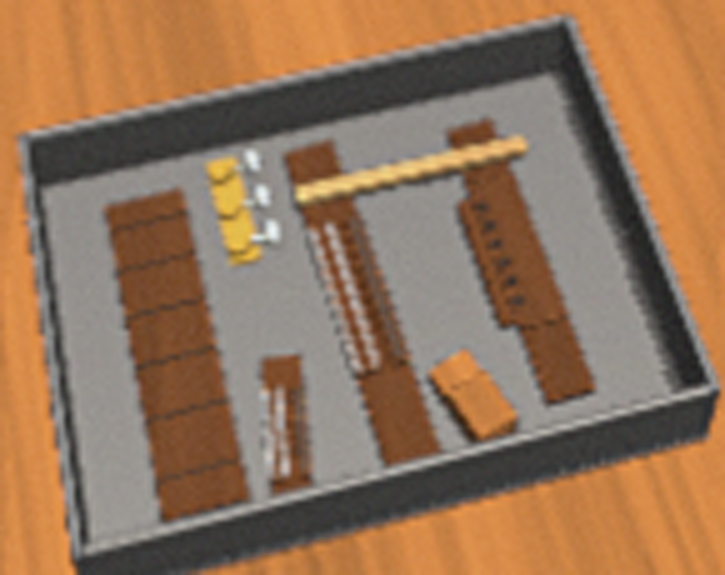

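View pics/c3.png

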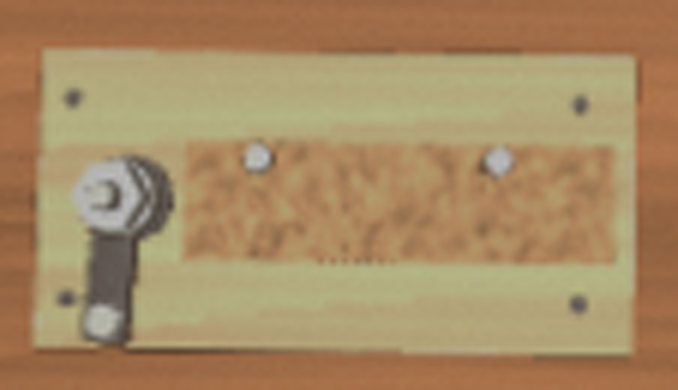

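Candidates in the top view: 
- Middle long piece (346,214): two ridges with white strips on the middle part and flat wings, the longest piece. It fits the target.
- (345,187): belly and pin holes, so pin_bridge.
- (346,245): saw slots, so the offcut.
- (364,231): short, so the ukulele bridge.
- Purple (238,146): look-alike lying on the bench.

The enlarged crop confirms the middle one. Now I'll triangulate it and the board.

```bash
python3 - <<'E'
from h import *
np.set_printoptions(precision=4,suppress=True)
ct,cs=imaging.camera_model("top"),imaging.camera_model("side")
T=lambda u,v:((u+.5)/4.5-.5+305,(v+.5)/4.5-.5+158)
B=lambda u,v:((u+.5)/6-.5+165,(v+.5)/6-.5+190)
S=lambda u,v:((u+.5)/5-.5+180,(v+.5)/5-.5+240)
for n,a,b in [("left end",T(53,253),S(308,147)),("right end",T(320,249),S(414,457))]:
    print(n,tri([ct,cs],[a,b]), onz(ct,a,.011))
for n,a,z in [("pinL",B(258,152),.034),("pinR",B(499,158),.034),("stud",B(102,193),.100),("armend",B(103,322),.055),("bTL",B(42,48),.018),("bTR",B(636,55),.018),("bBL",B(35,347),.018),("bBR",B(633,352),.018)]:
    print(n,np.round(a,1),onz(ct,a,z))
print(R.from_rotvec(robot.read_state()["orientation"]).as_matrix())
s=cv2.imread("pics/side0.png")
cv2.imwrite("pics/c4.png",cv2.resize(s[145:240,170:250],None,fx=6,fy=6,interpolation=cv2.INTER_CUBIC))
E
```

```text
left end (array([ 0.5263, -0.1143,  0.0102]), [1.0295612346428396e-05, 1.0295612346524978e-05]) [ 0.5263 -0.1142  0.011 ]
right end (array([ 0.5323, -0.2957,  0.0183]), [0.0005587221491799143, 0.0005587221491800549]) [ 0.5321 -0.298   0.011 ]
pinL [207.6 214.9] [0.5153 0.2128 0.034 ]
pinR [247.8 215.9] [0.515  0.0936 0.034 ]
stud [181.6 221.8] [0.492  0.2772 0.1   ]
armend [181.8 243.2] [0.4307 0.2827 0.055 ]
bTL [171.6 197.6] [0.5657 0.3258 0.018 ]
bTR [270.6 198.8] [0.5688 0.0261 0.018 ]
bBL [170.4 247.4] [0.4161 0.3232 0.018 ]
bBR [270.1 248.2] [0.4205 0.0251 0.018 ]
[[ 0.9111  0.      0.4121]
 [-0.4121 -0.      0.9111]
 [ 0.     -1.     -0.    ]]
```

View pics/c4.png

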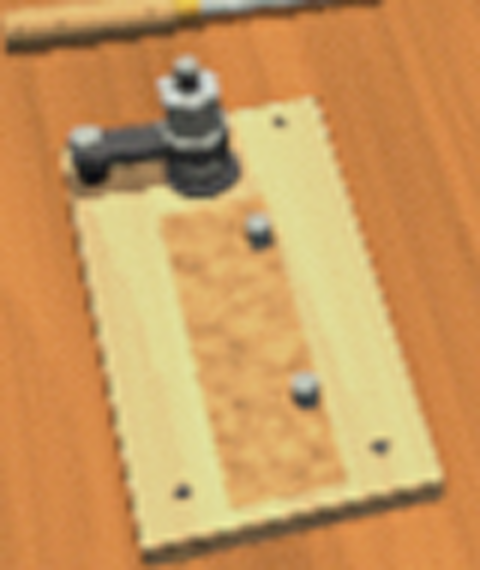

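```bash
cat >> h.py <<'E'
def plan(tgt,zd,n=None,step=.045,turn=8.,q=3,grip=None):
    s=robot.read_state();p=np.array(s["tool_pos"]);M=R.from_rotvec(s["orientation"])
    # level target orientation: y down, z at zd
    a=np.radians(zd);z=np.array([np.cos(a),np.sin(a),0]);y=np.array([0,0,-1.]);x=np.cross(y,z)
    T=R.from_matrix(np.c_[x,y,z]);rv=(M.inv()*T).as_rotvec();d=np.array(tgt)-p
    if n is None: n=int(np.ceil(max(np.linalg.norm(d)/step,np.degrees(np.linalg.norm(rv))/turn,1)))
    print("t",round(float(s["t"]),2),"pos",p.round(4),"zdir",zdir(s).round(2),"rv deg",np.degrees(rv).round(2),"rows",n,"open",round(float(s["opening"]),4))
    out=[]
    for i in range(n):
        Mi=M*R.from_rotvec(rv*i/n);sh=Mi.inv().apply(d/n)
        out.append(np.r_[sh.round(q if q>3 else 4),np.degrees(rv/n).round(1)])
    for o in out: print(*[float(v)+0 for v in o],sep=", ")
def zdir(s):
    z=R.from_rotvec(s["orientation"]).as_matrix()[:,2];return np.degrees(np.arctan2(z[1],z[0]))
E
python3 - <<'E'
from h import *
plan([.529,-.206,.17],1.8)
E
```

```text
t 1.45 pos [0.2473 0.5467 0.2008] zdir 65.66 rv deg [ 0.   63.86  0.  ] rows 18 open 0.0926
0.0315, 0.0017, -0.0316, 0.0, 3.5, 0.0
0.0334, 0.0017, -0.0296, 0.0, 3.5, 0.0
0.0352, 0.0017, -0.0275, 0.0, 3.5, 0.0
0.0368, 0.0017, -0.0253, 0.0, 3.5, 0.0
0.0383, 0.0017, -0.023, 0.0, 3.5, 0.0
0.0396, 0.0017, -0.0205, 0.0, 3.5, 0.0
0.0408, 0.0017, -0.0181, 0.0, 3.5, 0.0
0.0419, 0.0017, -0.0155, 0.0, 3.5, 0.0
0.0428, 0.0017, -0.0129, 0.0, 3.5, 0.0
0.0435, 0.0017, -0.0102, 0.0, 3.5, 0.0
0.044, 0.0017, -0.0075, 0.0, 3.5, 0.0
0.0444, 0.0017, -0.0048, 0.0, 3.5, 0.0
0.0446, 0.0017, -0.002, 0.0, 3.5, 0.0
0.0446, 0.0017, 0.0008, 0.0, 3.5, 0.0
0.0445, 0.0017, 0.0035, 0.0, 3.5, 0.0
0.0442, 0.0017, 0.0063, 0.0, 3.5, 0.0
0.0437, 0.0017, 0.009, 0.0, 3.5, 0.0
0.0431, 0.0017, 0.0117, 0.0, 3.5, 0.0
```

Call:
carry_out:
  motion: [0.0315,0.0017,-0.0316,0,3.5,0,0,0.0334,0.0017,-0.0296,0,3.5,0,0,0.0352,0.0017,-0.0275,0,3.5,0,0,0.0368,0.0017,-0.0253,0,3.5,0,0,0.0383,0.0017,-0.023,0,3.5,0,0]
  squeeze: 20

```text
t: 1.95
tool_pos: [0.3252, 0.3353, 0.1904]
orientation: [-1.494, 0.574, -0.572]
force: [2.0, 0.5, -0.6]
opening: 0.0577
```

Call:
carry_out:
  motion: [0.0396,0.0017,-0.0205,0,3.5,0,0,0.0408,0.0017,-0.0181,0,3.5,0,0,0.0419,0.0017,-0.0155,0,3.5,0,0,0.0428,0.0017,-0.0129,0,3.5,0,0,0.0435,0.0017,-0.0102,0,3.5,0,0]

```text
t: 2.45
tool_pos: [0.405, 0.1179, 0.1828]
orientation: [-1.408, 0.814, -0.819]
force: [-0.4, 0.6, 0.3]
opening: 0.0467
```

```bash
python3 - <<'E'
from h import *
plan([.529,-.206,.17],1.8)
E
```

```text
t 2.45 pos [0.405  0.1179 0.1828] zdir 29.9 rv deg [-0.25 28.1  -0.03] rows 8 open 0.0467
0.0428, 0.0016, -0.0068, 0.0, 3.5, 0.0
0.0432, 0.0016, -0.0041, 0.0, 3.5, 0.0
0.0433, 0.0016, -0.0015, 0.0, 3.5, 0.0
0.0433, 0.0016, 0.0012, 0.0, 3.5, 0.0
0.0432, 0.0016, 0.0038, 0.0, 3.5, 0.0
0.0429, 0.0016, 0.0065, 0.0, 3.5, 0.0
0.0424, 0.0016, 0.0091, 0.0, 3.5, 0.0
0.0417, 0.0016, 0.0117, 0.0, 3.5, 0.0
```

Call:
carry_out:
  motion: [0.0428,0.0016,-0.0068,0,3.5,0,0,0.0432,0.0016,-0.0041,0,3.5,0,0,0.0433,0.0016,-0.0015,0,3.5,0,0,0.0433,0.0016,0.0012,0,3.5,0,0,0.0432,0.0016,0.0038,0,3.5,0,0]

```text
t: 2.95
tool_pos: [0.4837, -0.0947, 0.1764]
orientation: [-1.291, 1.052, -1.063]
force: [0.1, 0.8, 0.2]
opening: 0.0467
```

Call:
carry_out:
  motion: [0.043,0.0016,0.0065,0,3.5,0,0,0.043,0.0016,0.0091,0,3.5,0,0,0.043,0.0016,0.0117,0,3.5,0,0,0.01,0,0,0,0.5,0,0,0,0,0,0,0,0,0]

```text
t: 3.45
tool_pos: [0.5299, -0.2405, 0.171]
orientation: [-1.198, 1.206, -1.218]
force: [-0.1, 1.0, -0.5]
opening: 0.0468
```

```bash
python3 - <<'E'
from h import *
plan([.529,-.206,.10],1.8)
cm=imaging.camera_model("wrist");cv2.imwrite("pics/w1.png",imaging.read_camera("wrist"))
for o in models.outline_of("wrist","bridge")[:2]: print(o["confidence"],o["pixel"],onz(cm,o["pixel"],.014),o["pixels"].sum())
for P in ([.5263,-.1143,.011],[.532,-.297,.011],[.529,-.206,.016]): print(proj(cm,P))
E
```

```text
t 3.45 pos [ 0.5299 -0.2405  0.171 ] zdir -0.33 rv deg [-0.58 -2.13 -0.03] rows 2 open 0.0468
-0.0172, 0.0355, -0.0009, -0.3, -1.1, 0.0
-0.0172, 0.0355, -0.0004, -0.3, -1.1, 0.0
0.89 [252.9, 135.4] [ 0.5289685  -0.19603239  0.014     ] 3810
[249.71431371  58.31493992]
[256.08647559 217.29261484]
[253.01154258 144.46040554]
```

View pics/w1.png

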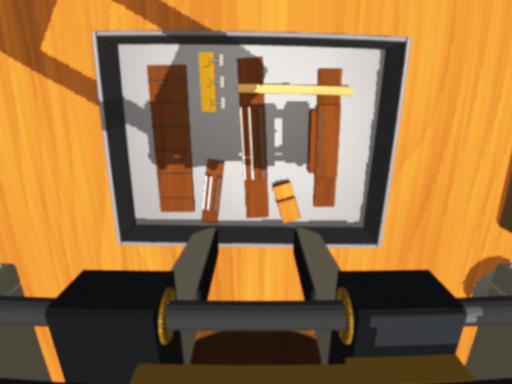

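The wrist view shows the bridge's ends at (250,58) and (257,216), within a pixel or so of the triangulated prediction. Its centre is (0.529,-0.206), and there is room for the fingers. Descending.

Call:
carry_out:
  motion: [-0.0175,0.036,-0.0008,-0.3,-1.1,0,0,-0.0175,0.036,-0.0004,-0.3,-1.1,0,0,0,0.02,0,0,0,0,0,0,0.02,0,0,0,0,0,0,0,0,0,0,0,0]

```text
t: 4.05
tool_pos: [0.5301, -0.1944, 0.0595]
orientation: [-1.228, 1.17, -1.177]
force: [-1.7, 0.4, -0.4]
opening: 0.0461
```

```bash
python3 - <<'E'
from h import *
plan([.5293,-.206,.027],1.8,n=4)
E
```

```text
t 4.05 pos [ 0.5301 -0.1944  0.0595] zdir 2.72 rv deg [-0.29  0.92  0.02] rows 4 open 0.0461
0.0029, 0.0081, -0.0004, -0.1, 0.2, 0.0
0.0029, 0.0081, -0.0004, -0.1, 0.2, 0.0
0.0029, 0.0081, -0.0003, -0.1, 0.2, 0.0
0.0029, 0.0081, -0.0003, -0.1, 0.2, 0.0
```

Call:
carry_out:
  motion: [0.003,0.0081,-0.0003,-0.1,0.2,0,0,0.003,0.0081,-0.0003,-0.1,0.2,0,0,0.003,0.008,-0.0003,0,0.2,0,0,0.002,0.006,0,0,0.2,0,0,0,0,0,0,0,0,0]

```text
t: 4.55
tool_pos: [0.5324, -0.2054, 0.0317]
orientation: [-1.223, 1.176, -1.188]
force: [0.1, -0.4, 0.2]
opening: 0.0465
```

```bash
python3 - <<'E'
from h import *
plan([.5293,-.206,.027],1.8,n=1)
cm=imaging.camera_model("wrist");cv2.imwrite("pics/w2.png",imaging.read_camera("wrist"))
E
```

```text
t 4.55 pos [ 0.5324 -0.2054  0.0317] zdir 2.04 rv deg [-0.4   0.24  0.18] rows 1 open 0.0465
0.0005, 0.0047, -0.0031, -0.4, 0.2, 0.2
```

View pics/w2.png

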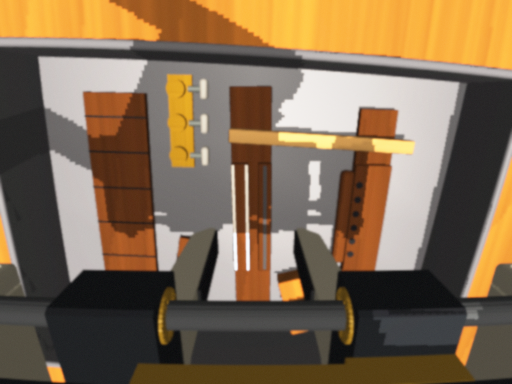

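The bridge lies between the fingers (bridge at column ~251, fingers at 215 and 297), and the view is clear. I'll go down the last few millimetres and close.

Call:
carry_out:
  motion: [0,0.003,-0.003,-0.2,0.1,0,0,0,0.0025,0,0,0,0,0,0,0,0,0,0,0,-0.6,0,0,0,0,0,0,-0.8,0,0,0,0,0,0,-0.8]
  squeeze: 25

```text
t: 5.1
tool_pos: [0.5301, -0.2063, 0.0273]
orientation: [-1.224, 1.179, -1.19]
force: [0.4, 0.4, -0.2]
opening: 0.027
```

```bash
python3 - <<'E'
from h import *
plan([.5293,-.206,.057],1.8,n=10)
E
```

```text
t 5.1 pos [ 0.5301 -0.2063  0.0273] zdir 1.9 rv deg [-0.29  0.1   0.23] rows 10 open 0.027
0.0, -0.003, -0.0001, 0.0, 0.0, 0.0
0.0, -0.003, -0.0001, 0.0, 0.0, 0.0
0.0, -0.003, -0.0001, 0.0, 0.0, 0.0
0.0, -0.003, -0.0001, 0.0, 0.0, 0.0
0.0, -0.003, -0.0001, 0.0, 0.0, 0.0
0.0, -0.003, -0.0001, 0.0, 0.0, 0.0
0.0, -0.003, -0.0001, 0.0, 0.0, 0.0
0.0, -0.003, -0.0001, 0.0, 0.0, 0.0
0.0, -0.003, -0.0001, 0.0, 0.0, 0.0
0.0, -0.003, -0.0001, 0.0, 0.0, 0.0
```

Call:
carry_out:
  motion: [0,-0.003,0,0,0,0,-0.8,0,-0.003,0,0,0,0,-0.8,0,-0.003,0,0,0,0,-0.8,0,-0.003,0,0,0,0,-0.8,0,-0.003,0,0,0,0,-0.8]

```text
t: 5.6
tool_pos: [0.5302, -0.2061, 0.0438]
orientation: [-1.224, 1.179, -1.19]
force: [0.3, -0.1, 0.3]
opening: 0.009
```

Call:
carry_out:
  motion: [0,-0.003,0,0,0,0,-0.8,0,-0.003,0,0,0,0,-0.8,0,-0.003,0,0,0,0,-0.8,0,-0.003,0,0,0,0,-0.8,0,-0.003,0,0,0,0,-0.8]

```text
t: 6.1
tool_pos: [0.5303, -0.2061, 0.0605]
orientation: [-1.224, 1.178, -1.19]
force: [0.5, -0.3, 0.1]
opening: 0.0089
```

```bash
python3 - <<'E'
from h import *
plan([.5293,-.206,.057],1.8,n=10)
cm=imaging.camera_model("wrist");cv2.imwrite("pics/w3.png",imaging.read_camera("wrist"))
E
```

```text
t 6.1 pos [ 0.5303 -0.2061  0.0605] zdir 1.92 rv deg [-0.33  0.12  0.25] rows 10 open 0.0089
0.0, 0.0003, -0.0001, 0.0, 0.0, 0.0
0.0, 0.0003, -0.0001, 0.0, 0.0, 0.0
0.0, 0.0003, -0.0001, 0.0, 0.0, 0.0
0.0, 0.0003, -0.0001, 0.0, 0.0, 0.0
0.0, 0.0003, -0.0001, 0.0, 0.0, 0.0
0.0, 0.0003, -0.0001, 0.0, 0.0, 0.0
0.0, 0.0003, -0.0001, 0.0, 0.0, 0.0
0.0, 0.0003, -0.0001, 0.0, 0.0, 0.0
0.0, 0.0003, -0.0001, 0.0, 0.0, 0.0
0.0, 0.0003, -0.0001, 0.0, 0.0, 0.0
```

View pics/w3.png

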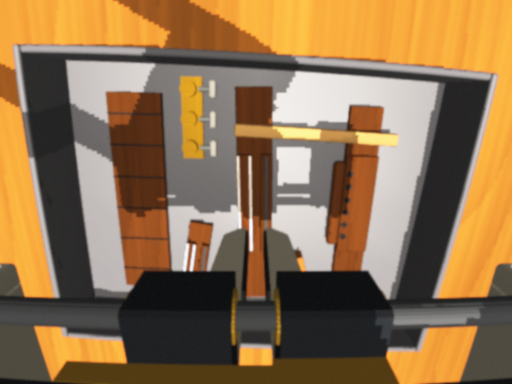

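The lift came up empty: the opening is 9 mm and the bridge still lies in the crate at about (254,190), with the brace still on it. I moved before the fingers had closed. I'll re-measure and regrasp with time to close.

Call:
carry_out:
  motion: [0,-0.01,0,0,0,0,0,0,-0.01,0,0,0,0,0,0,-0.01,0,0,0,0,0,-0.01,-0.01,0,0,0,0,0,0,0,0,0,0,0,0]

```text
t: 6.65
tool_pos: [0.5305, -0.1956, 0.1057]
orientation: [-1.222, 1.177, -1.192]
force: [-0.0, -0.4, 0.1]
opening: 0.0439
```

```bash
python3 - <<'E'
from h import *
plan([.5293,-.206,.027],1.8,n=10)
cm=imaging.camera_model("wrist");im=imaging.read_camera("wrist")
for P in ([.5263,-.1143,.011],[.532,-.297,.011],[.529,-.206,.016]): print(proj(cm,P))
cv2.imwrite("pics/w4.png",cv2.resize(im[60:330,130:400],None,fx=2.2,fy=2.2,interpolation=cv2.INTER_CUBIC))
E
```

```text
t 6.65 pos [ 0.5305 -0.1956  0.1057] zdir 1.89 rv deg [-0.45  0.08  0.29] rows 10 open 0.0439
0.001, 0.0079, -0.0002, 0.0, 0.0, 0.0
0.001, 0.0079, -0.0002, 0.0, 0.0, 0.0
0.001, 0.0079, -0.0002, 0.0, 0.0, 0.0
0.001, 0.0079, -0.0002, 0.0, 0.0, 0.0
0.001, 0.0079, -0.0002, 0.0, 0.0, 0.0
0.001, 0.0079, -0.0002, 0.0, 0.0, 0.0
0.001, 0.0079, -0.0002, 0.0, 0.0, 0.0
0.001, 0.0079, -0.0002, 0.0, 0.0, 0.0
0.001, 0.0079, -0.0002, 0.0, 0.0, 0.0
0.001, 0.0079, -0.0002, 0.0, 0.0, 0.0
[252.90428618 101.48697808]
[253.20706383 277.99251472]
[252.89490375 200.14808791]
```

View pics/w4.png

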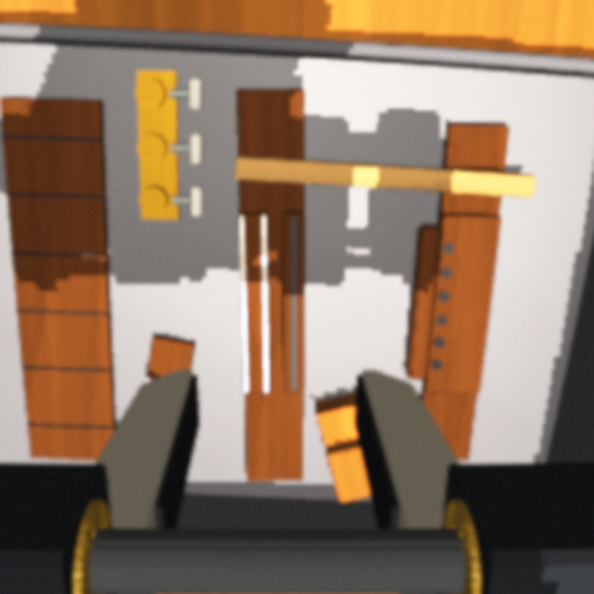

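The bridge has hardly moved: its ends are at (253,101) and (255,278), against predictions of (253,101) and (253,278). Down again, then close with waiting time.

Call:
carry_out:
  motion: [0.0025,0.02,0,-0.1,0,0.1,0,0.0025,0.02,0,-0.1,0,0.1,0,0.0025,0.017,0,-0.1,0,0.1,0,0.0025,0.012,0,-0.1,0,0,0,0,0.004,0,0,0,0,0]

```text
t: 7.2
tool_pos: [0.5318, -0.2064, 0.0299]
orientation: [-1.225, 1.182, -1.186]
force: [-0.4, 0.2, -0.3]
opening: 0.0466
```

```bash
python3 - <<'E'
from h import *
plan([.5298,-.206,.0255],1.7,n=1)
E
```

```text
t 7.2 pos [ 0.5318 -0.2064  0.0299] zdir 1.98 rv deg [-0.11  0.28  0.07] rows 1 open 0.0466
-0.0005, 0.0044, -0.002, -0.1, 0.3, 0.1
```

Call:
carry_out:
  motion: [0,0.003,-0.002,0,0.1,0,0,0,0.0015,0,0,0,0,-0.4,0,0,0,0,0,0,-0.8,0,0,0,0,0,0,-0.8,0,0,0,0,0,0,-0.8]
  squeeze: 25

```text
t: 7.7
tool_pos: [0.5301, -0.2066, 0.0259]
orientation: [-1.224, 1.183, -1.187]
force: [0.2, -0.6, -0.9]
opening: 0.0193
```

Call:
carry_out:
  motion: [0,0,0,0,0,0,-0.8,0,0,0,0,0,0,-0.8,0,0,0,0,0,0,-0.8,0,0,0,0,0,0,-0.8,0,0,0,0,0,0,-0.8]

```text
t: 8.2
tool_pos: [0.5311, -0.207, 0.0272]
orientation: [-1.223, 1.18, -1.189]
force: [-0.4, 0.1, -0.1]
opening: 0.0094
```

```bash
python3 - <<'E'
from h import *
print(robot.tips_ahead, robot.read_state())
cm=imaging.camera_model("wrist");im=imaging.read_camera("wrist")
cv2.imwrite("pics/w5.png",im)
cv2.imwrite("pics/s5.png",cv2.resize(imaging.read_camera("side")[215:355,180:330],None,fx=4,fy=4,interpolation=cv2.INTER_CUBIC))
E
```

```text
0.019 {'t': 8.2, 'q': array([-4.61456981e-01,  1.96126902e-01,  1.74482238e+00, -1.22867467e-04,
        1.19527731e+00, -4.94234060e-01]), 'dq': array([-0.00099099,  0.00038227,  0.0004159 ,  0.00104301,  0.001067  ,
        0.00132736]), 'joint_torque': array([ 3.89031149e-03, -5.43634844e+01, -4.42130256e+01,  5.75150445e-02,
        1.27027446e-02,  4.62208372e-04]), 'tool_pos': array([ 0.53108311, -0.2069585 ,  0.02724771]), 'orientation': array([-1.22295977,  1.18032782, -1.18909966]), 'force': array([-0.39699403,  0.08350455, -0.06432277]), 'wrist_torque': array([-0.04272271,  0.05648918, -0.01062557]), 'opening': 0.009381591918839608}
```

View pics/w5.png

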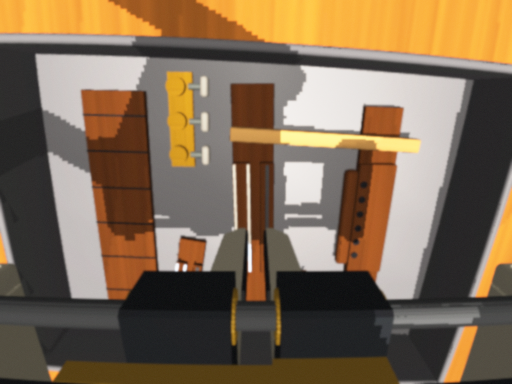

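View pics/s5.png

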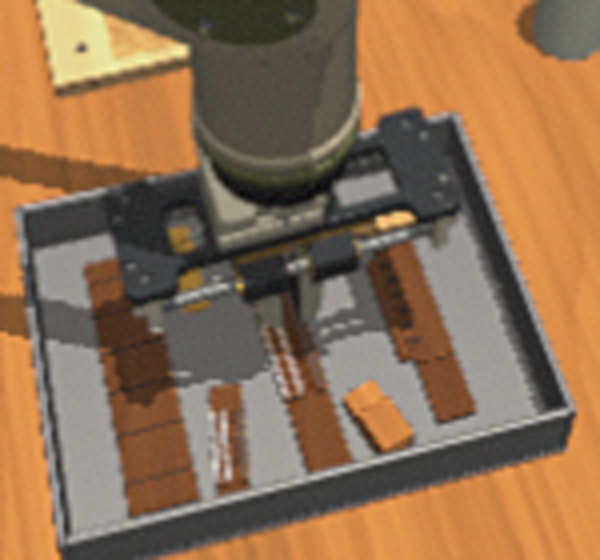

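```bash
python3 - <<'E'
from h import *
s=robot.read_state();cm=imaging.camera_model("wrist");p=np.array(s["tool_pos"]);M=R.from_rotvec(s["orientation"])
for v in ([0,0,0],[0,.019,0],[0,.019,.0047],[0,.019,-.0047],[-.0075,.019,-.0047],[-.0075,.019,.0047],[-.0075,.019,.022]): print("tool",v,proj(cm,p+M.apply(v)))
for P in ([.5263,-.1143,.011],[.532,-.297,.011],[.529,-.206,.016],[.5263,-.1143,.005]): print(proj(cm,P))
print(cm["position"])
cs=imaging.camera_model("side")
q=lambda a:((a-np.array([180,215])+.5)*4-.5)
print("side crop",q(proj(cs,p+M.apply([0,.019,0]))),q(proj(cs,p)),q(proj(cs,[.529,-.206,.016])))
E
```

```text
tool [0, 0, 0] [255.44374689 229.86345751]
tool [0, 0.019, 0] [255.43322113 218.93810342]
tool [0, 0.019, 0.0047] [261.84909236 218.9314079 ]
tool [0, 0.019, -0.0047] [249.01730673 218.94338002]
tool [-0.0075, 0.019, -0.0047] [248.93998356 209.3628765 ]
tool [-0.0075, 0.019, 0.0047] [261.9088992  209.35084336]
tool [-0.0075, 0.019, 0.022] [285.75980587 209.31892557]
[252.55035581  84.94543729]
[253.05756846 321.15890305]
[252.56257768 221.86116836]
[252.5903442   85.31867841]
[ 0.52739483 -0.12200962  0.21043538]
side crop [289.09527157 339.78073525] [288.24750212 325.17195837] [285.16944527 333.28053185]
```

```bash
python3 - <<'E'
from h import *
s=robot.read_state();cm=imaging.camera_model("wrist");p=np.array(s["tool_pos"]);M=R.from_rotvec(s["orientation"])
for y in(-.065,-.04,-.02,0,.019): print(y,proj(cm,p+M.apply([-.0075,y,-.0047])),proj(cm,p+M.apply([-.0075,y,.0047])),proj(cm,p+M.apply([.0075,y,.0047])))
print(M.inv().as_matrix()@rot(cm), M.inv().apply(np.array(cm["position"])-p))
im=cv2.imread("pics/w5.png");cv2.imwrite("pics/z5.png",cv2.resize(im[190:330,180:330],None,fx=5,fy=4,interpolation=cv2.INTER_CUBIC))
im=cv2.imread("pics/w2.png");cv2.imwrite("pics/z2.png",cv2.resize(im[190:330,150:350],None,fx=4,fy=4,interpolation=cv2.INTER_CUBIC))
E
```

```text
-0.065 [245.23044967 274.59935206] [265.74475201 274.57959474] [265.40718582 301.77770914]
-0.04 [246.71323323 248.45825993] [264.21128907 248.44165452] [263.97565958 272.62355082]
-0.02 [247.62200576 232.47974232] [263.27158016 232.46502635] [263.08867904 254.61224142]
0 [248.35883101 219.54791469] [262.50973966 219.53470696] [262.36432996 239.93237303]
0.019 [248.93998356 209.3628765 ] [261.9088992  209.35084336] [261.7898181  228.30734849]
[[ 8.22183520e-04  9.53860192e-01  3.00249992e-01]
 [-4.46787177e-04 -3.00249713e-01  9.53860530e-01]
 [ 9.99999562e-01 -9.18396255e-04  1.79312137e-04]] [-8.45442009e-02 -1.83476403e-01 -3.80918143e-06]
```

View pics/z5.png

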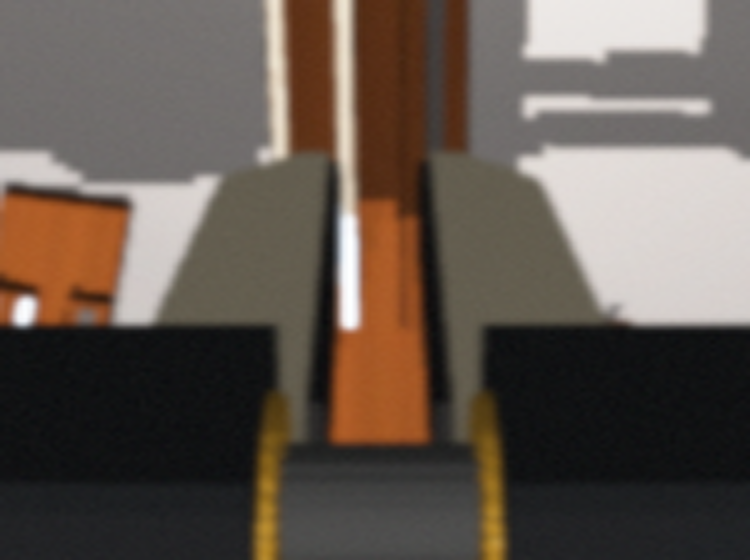

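View pics/z2.png

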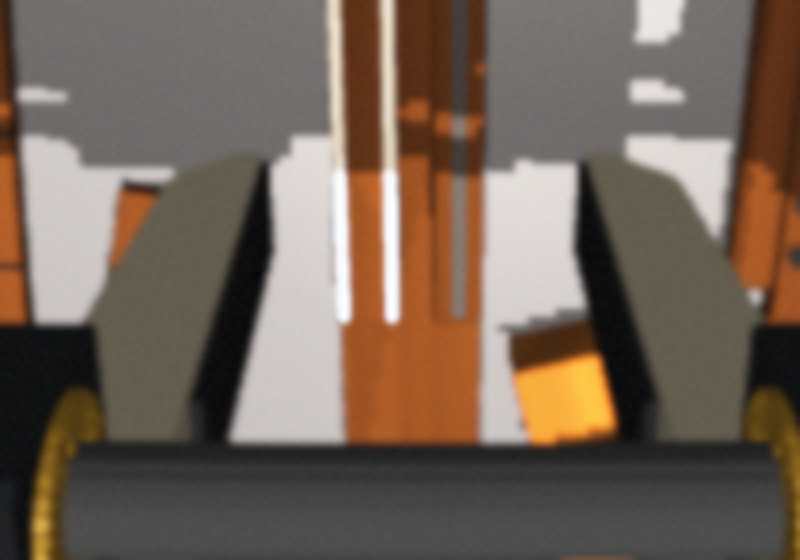

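```bash
python3 - <<'E'
from h import *
s=robot.read_state();p=np.array(s["tool_pos"]);M=R.from_rotvec(s["orientation"])
cs=imaging.camera_model("side");im=imaging.read_camera("side")
c0=(215,265);im=im[265:335,215:295];f=8
im=cv2.resize(im,None,fx=f,fy=f,interpolation=cv2.INTER_CUBIC)
for y,c in((.019,(0,0,255)),(0,(0,255,0)),(-.014,(255,0,0)),(-.04,(255,255,0))):
  for z in(.0047,-.0047):
    for x in(-.0075,.0075):
      q=(proj(cs,p+M.apply([x,y,z]))-c0+.5)*f-.5;cv2.circle(im,tuple(int(v) for v in q),4,c,-1)
cv2.imwrite("pics/z6.png",im)
E
```

```text
(no output)
```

View pics/z6.png

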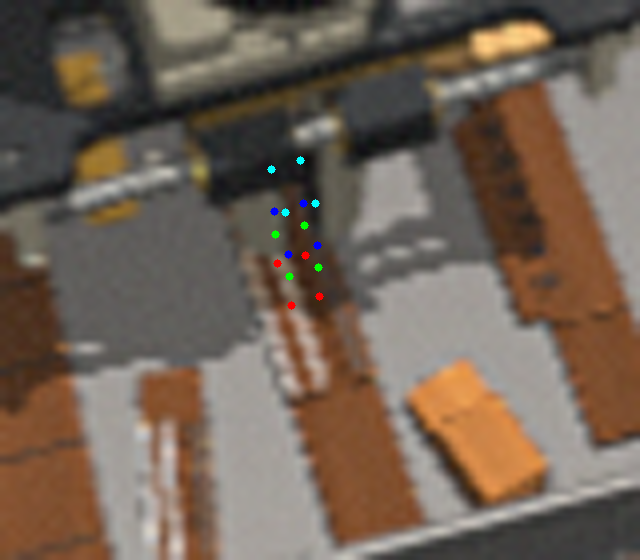

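The pictures show that the visible fingertips sit about 14 mm behind the reported TCP, where the text puts them 19 mm ahead of it. The wrist tip edge is at row 229, where 209 was predicted, and the side view agrees. So the tips hover around z≈0.04, above the bridge, which explains the empty grasps. I'll trust the images, open, and descend under force watch.

Call:
carry_out:
  motion: [0,0,-0.0012,0,0,0,0,0,0,0,0,0,0,0,0,0,0,0,0,0,0,0,0,0,0,0,0,0,0,0.004,0,0,0,0,0]

```text
t: 8.85
tool_pos: [0.5301, -0.2072, 0.0235]
orientation: [-1.223, 1.18, -1.19]
force: [0.2, -0.6, 0.1]
opening: 0.0441
```

Call:
carry_out:
  motion: [0,0.005,0,0,0,0,0,0,0.005,0,0,0,0,0,0,0.004,0,0,0,0,0,0,0.002,0,0,0,0,0,0,0,0,0,0,0,0]

```text
t: 9.35
tool_pos: [0.5291, -0.2067, 0.0044]
orientation: [-1.223, 1.182, -1.188]
force: [0.3, 0.9, 0.9]
opening: 0.0464
```

```bash
cat > tip.py <<'E'
from h import *
import sys
s=robot.read_state();cm=imaging.camera_model("wrist");im=imaging.read_camera("wrist");p=np.array(s["tool_pos"]);M=R.from_rotvec(s["orientation"])
print(p,s["force"].round(1),s["opening"],zdir(s))
cs=imaging.camera_model("side");i2=imaging.read_camera("side")
cv2.imwrite(sys.argv[1]+"w.png",im)
c0=proj(cs,p).astype(int)-[45,40];c0=np.maximum(c0,0)
cv2.imwrite(sys.argv[1]+"s.png",cv2.resize(i2[c0[1]:c0[1]+75,c0[0]:c0[0]+90],None,fx=7,fy=7,interpolation=cv2.INTER_CUBIC))
E
python3 tip.py pics/t1
```

```text
[ 0.52914803 -0.2067388   0.00444752] [0.3 0.9 0.9] 0.04636338622876237 1.8783231142728551
```

View pics/t1w.png

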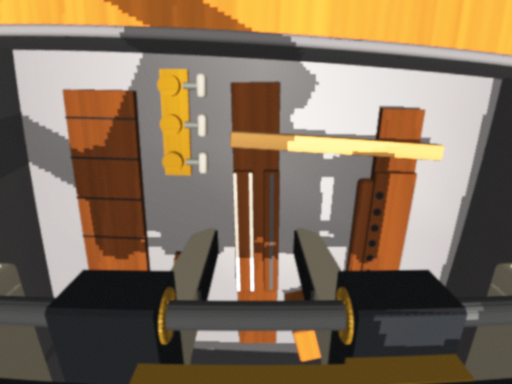

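View pics/t1s.png

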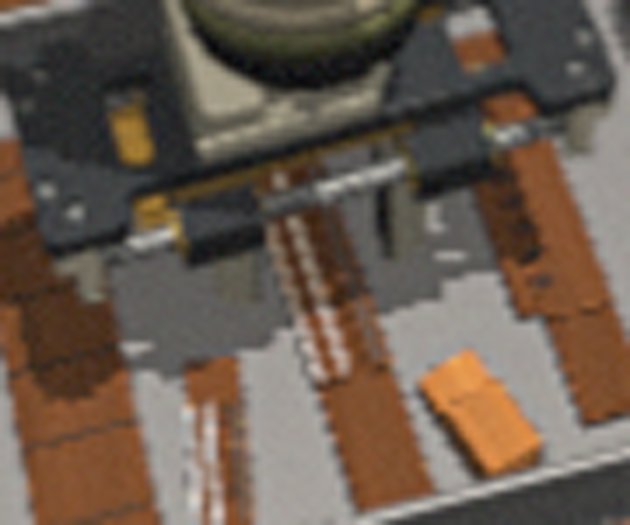

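Reported tips would now be 15 mm below the bench with no contact, so the offset is confirmed. About 9 mm more.

Call:
carry_out:
  motion: [0,0.004,0,0,0,0,0,0,0.003,0,0,0,0,0,0,0.001,0,0,0,0,0,0,0,0,0,0,0,0,0,0,0,0,0,0,0]

```text
t: 9.95
tool_pos: [0.5299, -0.2071, -0.0032]
orientation: [-1.223, 1.18, -1.189]
force: [-0.4, 0.2, -0.3]
opening: 0.0464
```

```bash
python3 tip.py pics/t2
```

```text
[ 0.52993974 -0.20711475 -0.00319422] [-0.4  0.2 -0.3] 0.04640008406513903 1.875973748240475
```

View pics/t2s.png

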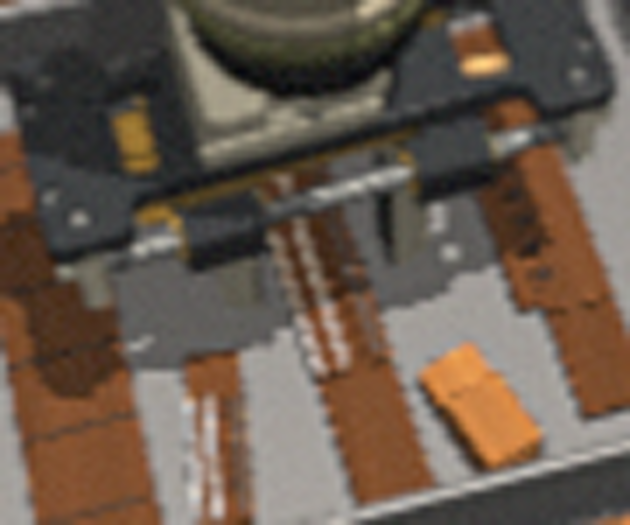

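View pics/t2w.png

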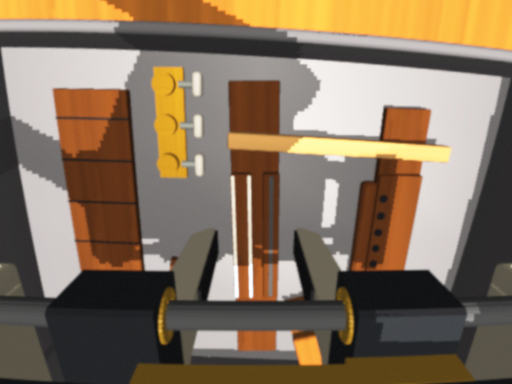

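Call:
carry_out:
  motion: [0,0.002,0,0,0,0,0,0,0.001,0,0,0,0,0,0,0.001,0,0,0,0,0,0,0,0,0,0,0,0,0,0,0,0,0,0,0]

```text
t: 10.55
tool_pos: [0.5302, -0.2072, -0.0073]
orientation: [-1.223, 1.18, -1.19]
force: [0.1, 0.2, -0.2]
opening: 0.0466
```

Call:
carry_out:
  motion: [0,0,0,0,0,0,-0.8,0,0,0,0,0,0,-0.8,0,0,0,0,0,0,-0.8,0,0,0,0,0,0,-0.8,0,0,0,0,0,0,-0.8]

```text
t: 11.05
tool_pos: [0.5302, -0.2072, -0.0072]
orientation: [-1.223, 1.18, -1.19]
force: [0.8, 0.0, 0.2]
opening: 0.0274
```

Opening stopped at 27.4 mm, which matches the bridge's width. I'll lift slowly.

Call:
carry_out:
  motion: [0,0,0,0,0,0,-0.8,0,-0.002,0,0,0,0,-0.8,0,-0.002,0,0,0,0,-0.8,0,-0.002,0,0,0,0,-0.8,0,-0.003,0,0,0,0,-0.8]

```text
t: 11.55
tool_pos: [0.5297, -0.207, 0.002]
orientation: [-1.223, 1.181, -1.189]
force: [-0.4, 1.0, -0.5]
opening: 0.0272
```

Call:
carry_out:
  motion: [0,-0.003,0,0,0,0,-0.8,0,-0.003,0,0,0,0,-0.8,0,-0.003,0,0,0,0,-0.8,0,-0.003,0,0,0,0,-0.8,0,-0.003,0,0,0,0,-0.8]

```text
t: 12.05
tool_pos: [0.5299, -0.2071, 0.0188]
orientation: [-1.223, 1.18, -1.189]
force: [-0.0, -0.7, -0.5]
opening: 0.0279
```

```bash
python3 tip.py pics/t3
```

```text
[ 0.52994714 -0.20711868  0.01883021] [-0.  -0.7 -0.5] 0.027850243462700066 1.8766302150708445
```

View pics/t3w.png

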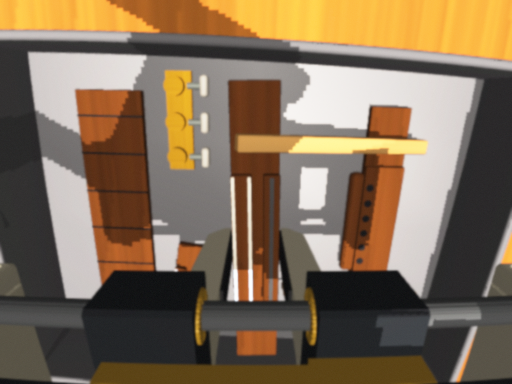

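The bridge is held and rising level with the gripper, and the brace's left end is starting to slip off it (edge now at column 236). Continuing slowly.

Call:
carry_out:
  motion: [0,-0.003,0,0,0,0,-0.8,0,-0.003,0,0,0,0,-0.8,0,-0.003,0,0,0,0,-0.8,0,-0.003,0,0,0,0,-0.8,0,-0.003,0,0,0,0,-0.8]

```text
t: 12.65
tool_pos: [0.5297, -0.207, 0.0347]
orientation: [-1.223, 1.18, -1.189]
force: [-0.1, -0.2, -0.2]
opening: 0.027
```

Call:
carry_out:
  motion: [0,-0.003,0,0,0,0,-0.8,0,-0.003,0,0,0,0,-0.8,0,-0.003,0,0,0,0,-0.8,0,-0.003,0,0,0,0,-0.8,0,-0.003,0,0,0,0,-0.8]

```text
t: 13.15
tool_pos: [0.5297, -0.207, 0.0512]
orientation: [-1.223, 1.18, -1.189]
force: [0.7, -0.4, -0.4]
opening: 0.0277
```

```bash
python3 tip.py pics/t4
```

```text
[ 0.52966822 -0.20696827  0.05116178] [ 0.7 -0.4 -0.4] 0.027653823306751032 1.8779178691652025
```

View pics/t4w.png

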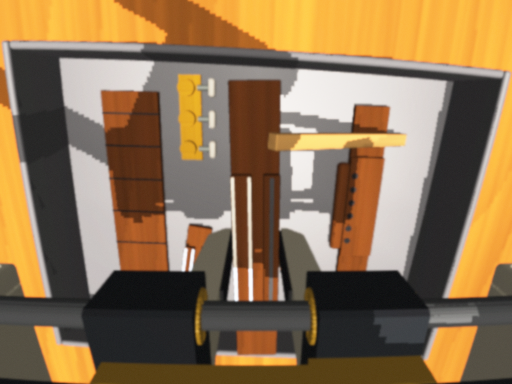

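Call:
carry_out:
  motion: [0,-0.003,0,0,0,0,-0.8,0,-0.003,0,0,0,0,-0.8,0,-0.003,0,0,0,0,-0.8,0,-0.003,0,0,0,0,-0.8,0,-0.003,0,0,0,0,-0.8]

```text
t: 13.75
tool_pos: [0.5295, -0.2069, 0.0671]
orientation: [-1.223, 1.18, -1.189]
force: [-0.9, -0.8, -0.5]
opening: 0.0276
```

Call:
carry_out:
  motion: [0,-0.003,0,0,0,0,-0.8,0,-0.003,0,0,0,0,-0.8,0,-0.003,0,0,0,0,-0.8,0,-0.003,0,0,0,0,-0.8,0,-0.003,0,0,0,0,-0.8]

```text
t: 14.25
tool_pos: [0.5295, -0.2069, 0.0836]
orientation: [-1.223, 1.18, -1.189]
force: [0.4, 0.0, -0.6]
opening: 0.0277
```

```bash
python3 tip.py pics/t5
```

```text
[ 0.52950179 -0.20690271  0.08359165] [ 0.4  0.  -0.6] 0.02768360091963983 1.8765490937015077
```

View pics/t5w.png

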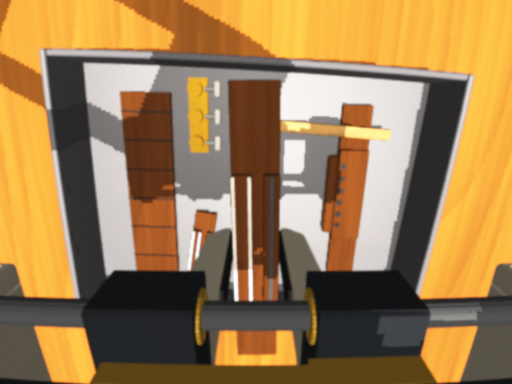

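The brace has slid off into the crate (now at (335,130)) and the bridge is held straight. Moving over the board.

```bash
python3 - <<'E'
from h import *
plan([.490,.153,.09],0.6,n=10)
E
```

```text
t 14.35 pos [ 0.5299 -0.2071  0.084 ] zdir 1.88 rv deg [-0.33  1.28  0.18] rows 10 open 0.0274
-0.0361, -0.0007, -0.0028, 0.0, 0.1, 0.0
-0.0361, -0.0007, -0.0029, 0.0, 0.1, 0.0
-0.0361, -0.0007, -0.003, 0.0, 0.1, 0.0
-0.0361, -0.0007, -0.003, 0.0, 0.1, 0.0
-0.0361, -0.0007, -0.0031, 0.0, 0.1, 0.0
-0.0361, -0.0007, -0.0032, 0.0, 0.1, 0.0
-0.0361, -0.0007, -0.0033, 0.0, 0.1, 0.0
-0.0361, -0.0006, -0.0034, 0.0, 0.1, 0.0
-0.0361, -0.0006, -0.0035, 0.0, 0.1, 0.0
-0.0361, -0.0006, -0.0035, 0.0, 0.1, 0.0
```

Call:
carry_out:
  motion: [-0.03,-0.002,-0.003,0,0.1,0,-0.8,-0.036,-0.001,-0.003,0,0.1,0,-0.8,-0.036,-0.001,-0.003,0,0.1,0,-0.8,-0.036,-0.001,-0.003,0,0.1,0,-0.8,-0.036,-0.001,-0.003,0,0.1,0,-0.8]

```text
t: 14.85
tool_pos: [0.5097, -0.0329, 0.0893]
orientation: [-1.215, 1.19, -1.204]
force: [0.5, 0.0, -0.6]
opening: 0.0276
```

Call:
carry_out:
  motion: [-0.036,0,-0.003,0,0.1,0,-0.8,-0.036,0,-0.003,0,0.1,0,-0.8,-0.036,0,-0.003,0,0.1,0,-0.8,-0.02,0,-0.003,0,0.1,0,-0.8,0,0,0,0,0,0,-0.8]

```text
t: 15.35
tool_pos: [0.4938, 0.1039, 0.0888]
orientation: [-1.212, 1.192, -1.206]
force: [0.0, -1.1, -0.7]
opening: 0.0277
```

```bash
python3 tip.py pics/t6; python3 - <<'E'
from h import *
plan([.490,.153,.04],0.6,n=4)
cm=imaging.camera_model("wrist");im=cv2.imread("pics/t6w.png");cv2.imwrite("pics/t6w2.png",im)
for P in ([.515,.2128,.034],[.515,.0936,.034],[.492,.277,.1],[.5657,.3258,.018],[.4161,.3232,.018]): print(P,proj(cm,P).round(1))
E
```

```text
[0.49378923 0.10392185 0.08882714] [ 0.  -1.1 -0.7] 0.02774839518137179 0.7262486530535741
t 15.45 pos [0.4943 0.1017 0.0888] zdir 0.65 rv deg [-0.46  0.05  0.25] rows 4 open 0.0274
-0.0129, 0.0121, -0.001, -0.1, 0.0, 0.1
-0.0129, 0.0122, -0.001, -0.1, 0.0, 0.1
-0.0129, 0.0122, -0.001, -0.1, 0.0, 0.1
-0.0128, 0.0122, -0.001, -0.1, 0.0, 0.1
[0.515, 0.2128, 0.034] [284.3  61.5]
[0.515, 0.0936, 0.034] [279.1 211.5]
[0.492, 0.277, 0.1] [254.8 -92.6]
[0.5657, 0.3258, 0.018] [356.9 -97.7]
[0.4161, 0.3232, 0.018] [149.1 -96.9]
```

View pics/t6w.png

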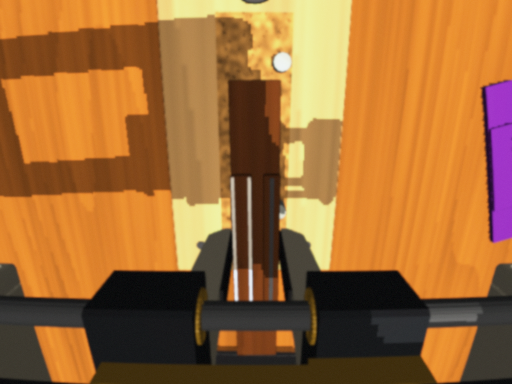

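The pin shows at (282,62), against a prediction of (284,61), so the bed is where I computed it to within about 1.5 mm. The bridge is centred in the jaws. Continuing in and down, 3–4 mm short of the pins.

Call:
carry_out:
  motion: [-0.014,0.009,-0.001,-0.1,0,0.1,-0.8,-0.014,0.01,-0.001,-0.1,0,0.1,-0.8,-0.013,0.01,-0.001,-0.1,0,0,-0.8,-0.006,0.009,-0.0005,-0.1,0,0,-0.8,0,0,0,0,0,0,-0.8]

```text
t: 15.95
tool_pos: [0.4903, 0.1492, 0.0461]
orientation: [-1.214, 1.204, -1.205]
force: [-0.6, 0.0, -0.5]
opening: 0.0275
```

```bash
python3 - <<'E'
from h import *
plan([.4895,.153,.0085],0.6,n=5)
E
```

```text
t 15.95 pos [0.4903 0.1492 0.0461] zdir 0.38 rv deg [ 0.06 -0.22  0.08] rows 5 open 0.0275
-0.0008, 0.0075, -0.0001, 0.0, 0.0, 0.0
-0.0008, 0.0075, -0.0001, 0.0, 0.0, 0.0
-0.0008, 0.0075, -0.0001, 0.0, 0.0, 0.0
-0.0008, 0.0075, -0.0001, 0.0, 0.0, 0.0
-0.0008, 0.0075, -0.0001, 0.0, 0.0, 0.0
```

Call:
carry_out:
  motion: [-0.001,0.0085,-0.0002,0,0,0,-0.8,-0.001,0.0085,0,0,0,0,-0.8,-0.001,0.008,0,0,0,0,-0.8,-0.001,0.006,0,0,-0.2,0,-0.8,0,0.002,0,0,0,0,-0.8]

```text
t: 16.45
tool_pos: [0.49, 0.1527, 0.0099]
orientation: [-1.217, 1.202, -1.203]
force: [0.6, -0.5, -0.1]
opening: 0.0276
```

```bash
python3 tip.py pics/t7; python3 - <<'E'
from h import *
plan([.4895,.153,.006],0.6,n=2)
E
```

```text
[0.48997152 0.15271829 0.00994451] [ 0.6 -0.5 -0.1] 0.027580644952483455 0.5831561242149605
t 16.55 pos [0.4901 0.1527 0.0104] zdir 0.57 rv deg [ 0.08 -0.03  0.12] rows 2 open 0.0272
-0.0001, 0.0022, -0.0003, 0.0, 0.0, 0.1
-0.0001, 0.0022, -0.0003, 0.0, 0.0, 0.1
```

View pics/t7w.png

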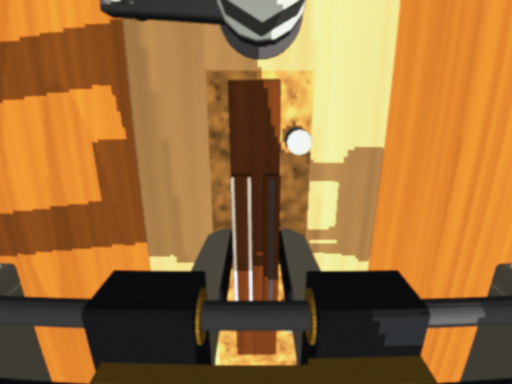

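View pics/t7s.png

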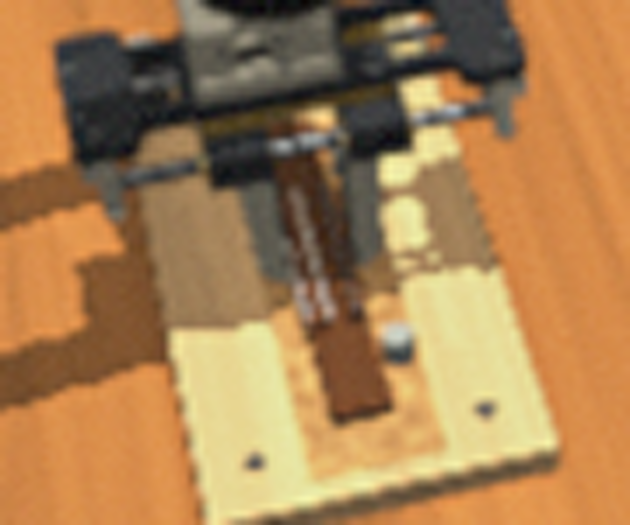

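The bridge lies parallel to the pins, a few mm short of them, and centred. Lower and slide toward the pins.

Call:
carry_out:
  motion: [0,0.002,0,0,0,0,-0.8,0,0.0015,0,0,0,0,-0.8,0,0,0.0015,0,0,0,-0.8,0,0,0.001,0,0,0,-0.8,0,0,0,0,0,0,-0.8]

```text
t: 17.05
tool_pos: [0.4922, 0.1528, 0.0072]
orientation: [-1.217, 1.203, -1.202]
force: [-1.7, -0.7, -0.2]
opening: 0.0275
```

Call:
carry_out:
  motion: [0,0,0.001,0,0,0,-0.8,0,0,0.001,0,0,0,-0.8,0,0,0,0,0,0,-0.8,0,0,0,0,0,0,-0.8,0,0,0,0,0,0,-0.8]

```text
t: 17.55
tool_pos: [0.4923, 0.1528, 0.0068]
orientation: [-1.22, 1.206, -1.201]
force: [-2.1, 0.3, 0.3]
opening: 0.0273
```

```bash
python3 tip.py pics/t8; python3 - <<'E'
import cv2
im=cv2.imread("pics/t8w.png")[0:320,180:340];cv2.imwrite("pics/t8c.png",cv2.resize(im,None,fx=3.5,fy=1.87*1))
E
```

```text
[0.49232411 0.15282506 0.00683499] [-2.1  0.3  0.3] 0.027301598325975306 0.5321833853026448
```

View pics/t8c.png

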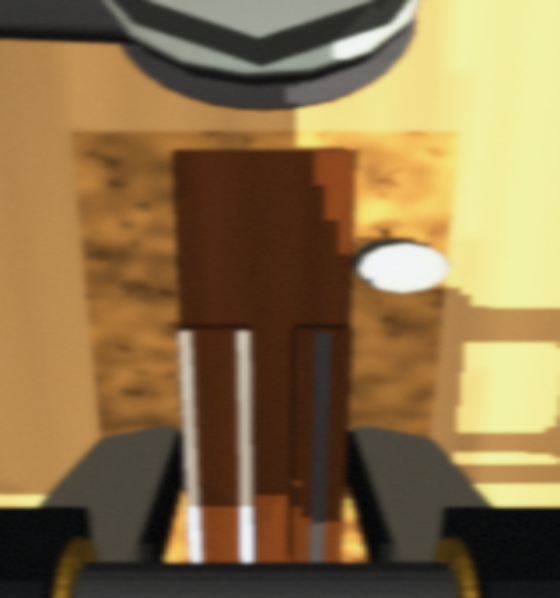

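View pics/t8s.png

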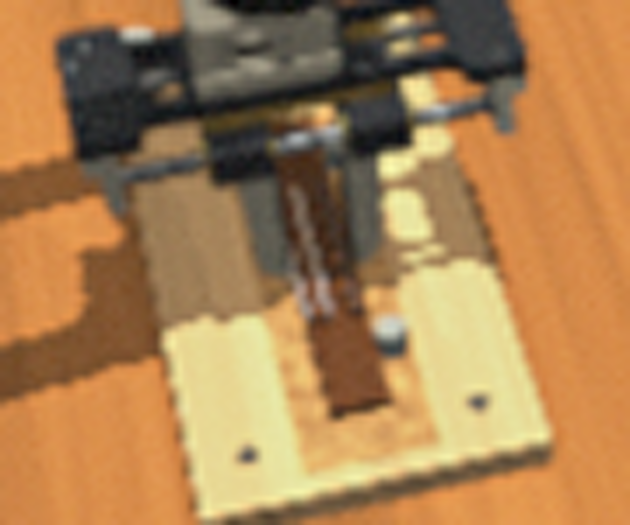

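Touching the pins (2 N reaction). One more millimetre down, then release.

Call:
carry_out:
  motion: [0,0.001,0.0005,0,0,0,-0.8,0,0.0007,0.0005,0,0,0,-0.8,0,0,0,0,0,0,-0.3,0,0,0,0,0,0,-0.2,0,0,0,0,0,0,-0.2]

```text
t: 18.15
tool_pos: [0.4946, 0.1529, 0.0068]
orientation: [-1.219, 1.205, -1.201]
force: [0.3, -0.1, 0.3]
opening: 0.0371
```

```bash
python3 tip.py pics/t9; python3 - <<'E'
import cv2
im=cv2.imread("pics/t9w.png")[0:320,180:340];cv2.imwrite("pics/t9c.png",cv2.resize(im,None,fx=3.5,fy=1.87*1))
E
```

```text
[0.4945716  0.15293685 0.00681732] [ 0.3 -0.1  0.3] 0.03708198409050206 0.5562407913669855
```

View pics/t9c.png

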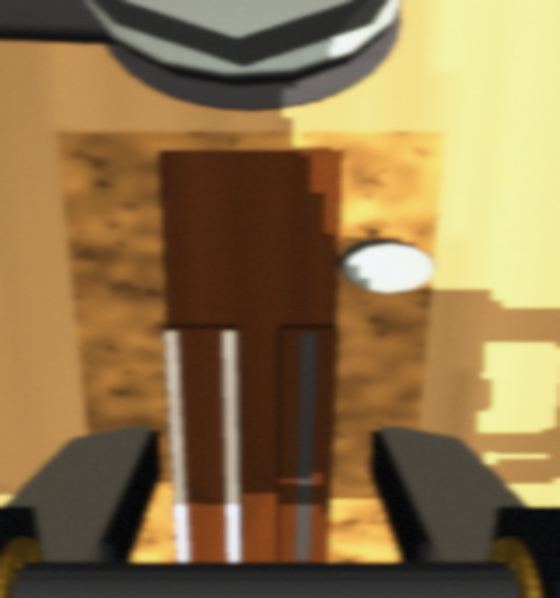

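Released, and the bridge stays against the upper pin. Rising with the fingers closing, then I'll look at the board and clamp.

Call:
carry_out:
  motion: [0,-0.008,-0.002,0,0,0,-0.2,0,-0.02,0,0,0,0,-0.2,0,-0.035,0,0,0,0,-1,0,-0.04,0,0,0,0,-1,0,0,0,0,0,0,-1]
  squeeze: 30

```text
t: 18.75
tool_pos: [0.4915, 0.1527, 0.1139]
orientation: [-1.221, 1.206, -1.201]
force: [0.5, 1.0, 0.3]
opening: 0.0181
```

```bash
python3 tip.py pics/t10; python3 - <<'E'
from h import *
plan([.450,.313,.105],0.6)
cm=imaging.camera_model("wrist");ct=imaging.camera_model("top")
for n in("hold_arm","nut_mid","bridge","hold_foot"):
    for o in models.outline_of("wrist",n)[:2]: print(n,round(o["confidence"],2),o["pixel"])
cv2.imwrite("pics/top10.png",cv2.resize(imaging.read_camera("top")[190:255,165:278],None,fx=6,fy=6,interpolation=cv2.INTER_CUBIC))
E
```

```text
[0.49146162 0.15272657 0.11386822] [0.5 1.  0.3] 0.018142417939325365 0.5484758386256459
t 18.85 pos [0.4886 0.1521 0.1089] zdir 0.55 rv deg [ 0.8  -0.05  0.22] rows 4 open 0.0099
-0.0403, 0.0009, -0.0093, 0.2, 0.0, 0.1
-0.0403, 0.0009, -0.0092, 0.2, 0.0, 0.1
-0.0403, 0.001, -0.0092, 0.2, 0.0, 0.1
-0.0403, 0.001, -0.0092, 0.2, 0.0, 0.1
hold_arm 0.67 [200.6, 38.2]
hold_arm 0.47 [252.5, 41.3]
nut_mid 0.64 [256.7, 40.1]
bridge 0.64 [258.7, 172.9]
hold_foot 0.35 [241.1, 103.9]
```

View pics/t10w.png

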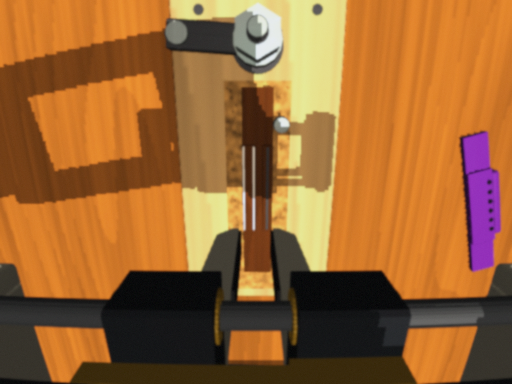

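View pics/t10s.png

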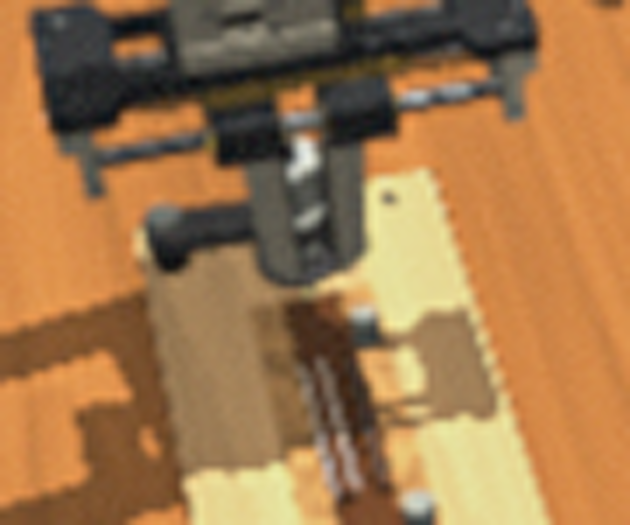

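```bash
python3 - <<'E'
from h import *
im=cv2.imread("pics/t10w.png")[0:90,150:330];cv2.imwrite("pics/z10.png",cv2.resize(im,None,fx=4.4,fy=4.4,interpolation=cv2.INTER_CUBIC))
E
```

```text
(no output)
```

View pics/z10.png

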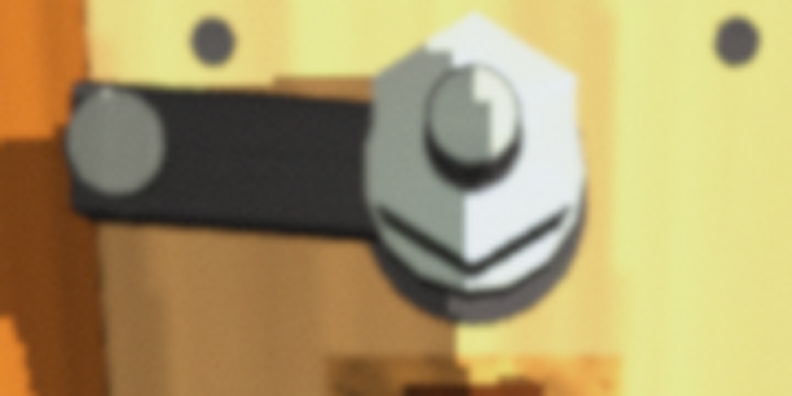

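View pics/top10.png

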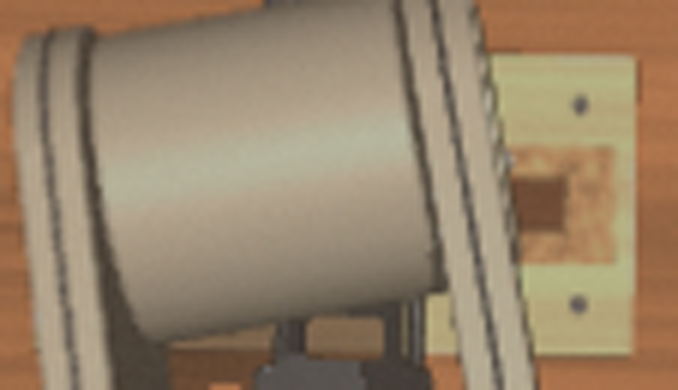

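The clamp view shows the arm end bolt at (176,33), the stud top at (257,27), and the hex with corners along ±y, so one pair of flats is square to world x (within about 3°). Now to the start point behind the arm.

Call:
carry_out:
  motion: [-0.03,0.001,-0.008,0.2,0,0,-1,-0.04,0.001,-0.009,0.2,0,0,-1,-0.04,0.001,-0.009,0.2,0,0,-1,-0.035,0,-0.009,0.1,0,0,-1,0,0,0,0,0,0,-1]

```text
t: 19.6
tool_pos: [0.4465, 0.2985, 0.0968]
orientation: [-1.228, 1.212, -1.205]
force: [-1.0, 0.2, -0.2]
opening: 0.0007
```

```bash
python3 - <<'E'
from h import *
plan([.450,.313,.031],0.6,n=4)
cm=imaging.camera_model("side");i=imaging.read_camera("side");cv2.imwrite("pics/s11.png",cv2.resize(i[100:240,140:280],None,fx=4,fy=4,interpolation=cv2.INTER_CUBIC))
E
```

```text
t 19.6 pos [0.4465 0.2985 0.0968] zdir 0.27 rv deg [ 0.83 -0.33  0.47] rows 4 open 0.0007
-0.0038, 0.0164, 0.0011, 0.2, -0.1, 0.1
-0.0037, 0.0164, 0.0011, 0.2, -0.1, 0.1
-0.0037, 0.0164, 0.001, 0.2, -0.1, 0.1
-0.0036, 0.0164, 0.001, 0.2, -0.1, 0.1
```

View pics/s11.png

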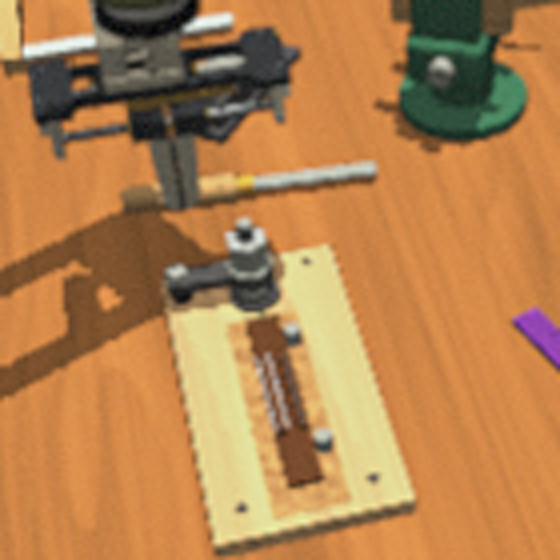

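The side view shows the bridge lying flat against both pins at (290,335) and (322,440), and the closed gripper standing behind the arm. Now down behind the arm.

Call:
carry_out:
  motion: [-0.014,0,0.003,0.3,-0.2,0.2,-1,0,0.02,0,0.2,0,0.1,-1,0,0.02,0,0.2,0,0.1,-1,0,0.018,0,0,0,0,-1,0,0.004,0,0,0,0,-1]

```text
t: 20.15
tool_pos: [0.4523, 0.3095, 0.0318]
orientation: [-1.214, 1.205, -1.207]
force: [0.3, -0.7, 0.3]
opening: 0.0004
```

```bash
python3 - <<'E'
from h import *
plan([.450,.313,.031],0.6,n=1)
cm=imaging.camera_model("side");i=imaging.read_camera("side");cv2.imwrite("pics/s12.png",cv2.resize(i[130:220,150:260],None,fx=6,fy=6,interpolation=cv2.INTER_CUBIC))
s=robot.read_state();p=np.array(s["tool_pos"]);print(s["force"])
stud=np.array([.4925,.277])
for a in np.linspace(1.66,0,9):
    u=np.array([-np.sin(a),-np.cos(a)]);t=np.array([np.cos(a),-np.sin(a)])
    d=.011+.0175*abs(t[0])+.0075*abs(t[1]);print(round(a,2),(stud+.045*u-d*t).round(4))
E
```

```text
t 20.15 pos [0.4523 0.3095 0.0318] zdir 0.27 rv deg [ 0.03 -0.33  0.13] rows 1 open 0.0004
-0.0035, 0.0008, -0.0022, 0.0, -0.3, 0.1
[-0.5216779  -0.21339028 -0.15599148]
1.66 [0.4495 0.301 ]
1.45 [0.4454 0.2921]
1.24 [0.4423 0.2851]
1.04 [0.4404 0.2768]
0.83 [0.4402 0.2675]
0.62 [0.4422 0.2577]
0.42 [0.4469 0.2479]
0.21 [0.4542 0.2391]
0.0 [0.464 0.232]
```

View pics/s12.png

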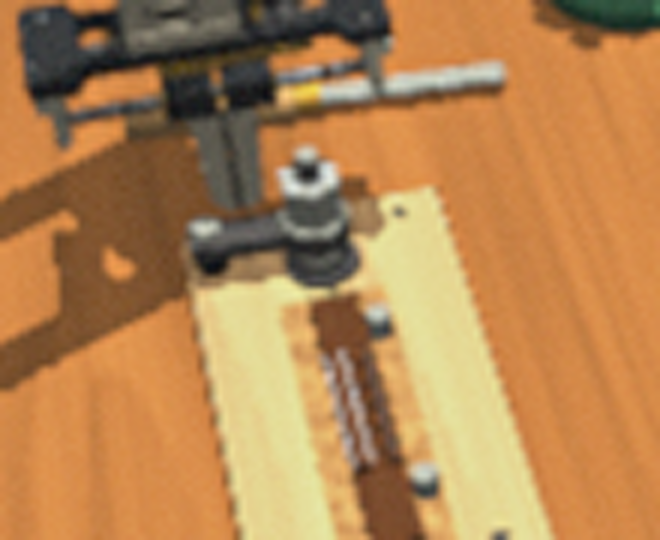

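```bash
python3 - <<'E'
from h import *
cs=imaging.camera_model("side")
for z in (.03,.04,.045,.05,.055,.06,.07): print(z,((proj(cs,[.452,.302,z])-[150,130]+.5)*6-.5).round(0), ((proj(cs,[.452,.292,z])-[150,130]+.5)*6-.5).round(0))
E
```

```text
0.03 [244. 235.] [247. 247.]
0.04 [242. 222.] [244. 233.]
0.045 [240. 215.] [243. 227.]
0.05 [239. 209.] [242. 220.]
0.055 [238. 202.] [240. 213.]
0.06 [236. 195.] [239. 207.]
0.07 [234. 181.] [236. 193.]
```

Call:
carry_out:
  motion: [0.002,0.005,-0.002,0,0,0,-1,0.006,0.004,-0.001,0,0,0,-1,0.008,0,-0.003,0,0,0,-1,0.008,0,-0.003,0,0,0,-1,0.008,0,-0.002,0,0,0,-1]

```text
t: 20.7
tool_pos: [0.444, 0.2771, 0.026]
orientation: [-1.206, 1.204, -1.207]
force: [-0.1, 2.0, 0.6]
opening: 0.0005
```

```bash
python3 - <<'E'
from h import *
plan([.440,.2768,.023],0.6,n=1)
s=robot.read_state();print(s["force"],s["wrist_torque"])
cm=imaging.camera_model("side");i=imaging.read_camera("side");cv2.imwrite("pics/s13.png",cv2.resize(i[130:220,150:260],None,fx=6,fy=6,interpolation=cv2.INTER_CUBIC))
E
```

```text
t 20.7 pos [0.444  0.2771 0.026 ] zdir 0.22 rv deg [-0.28 -0.38 -0.11] rows 1 open 0.0005
0.0003, 0.003, -0.004, -0.3, -0.4, -0.1
[-0.1203755   2.04431565  0.59941236] [0.28984489 0.0757064  0.1028596 ]
```

View pics/s13.png

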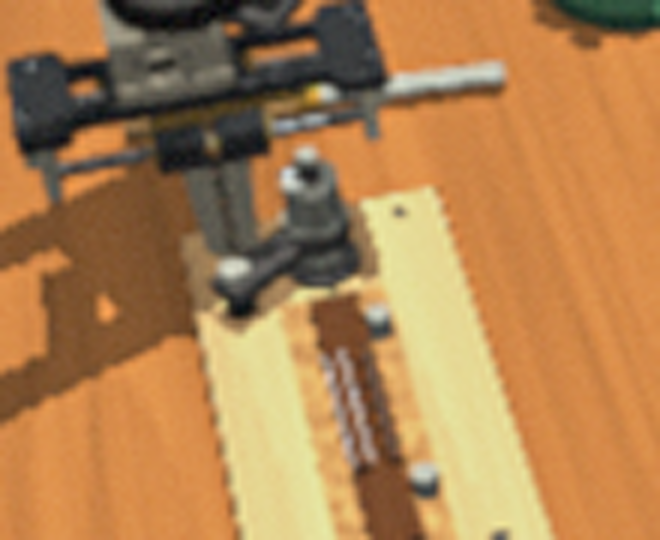

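The arm is swinging in with a light 2 N push. Following the arc.

Call:
carry_out:
  motion: [0.009,0,-0.003,0,0,0,-1,0.009,0.001,0.001,0,0,0,-1,0.009,0,0.003,0,0,0,-1,0.008,0,0.005,0,0,0,-1,0.006,0,0.006,0,0,0,-1]

```text
t: 21.25
tool_pos: [0.4563, 0.2315, 0.0258]
orientation: [-1.206, 1.203, -1.208]
force: [-2.0, 1.9, 0.8]
opening: 0.0003
```

```bash
python3 - <<'E'
from h import *
plan([.464,.232,.024],0.6,n=1)
s=robot.read_state();print(s["force"],s["wrist_torque"])
cm=imaging.camera_model("side");i=imaging.read_camera("side");cv2.imwrite("pics/s14.png",cv2.resize(i[130:220,150:260],None,fx=6,fy=6,interpolation=cv2.INTER_CUBIC))
E
```

```text
t 21.25 pos [0.4563 0.2315 0.0258] zdir 0.23 rv deg [-0.31 -0.37 -0.09] rows 1 open 0.0003
-0.0005, 0.0019, 0.0077, -0.3, -0.4, -0.1
[-1.9960283   1.93949223  0.81197364] [ 0.1332342   0.22034009 -0.00910198]
```

View pics/s14.png

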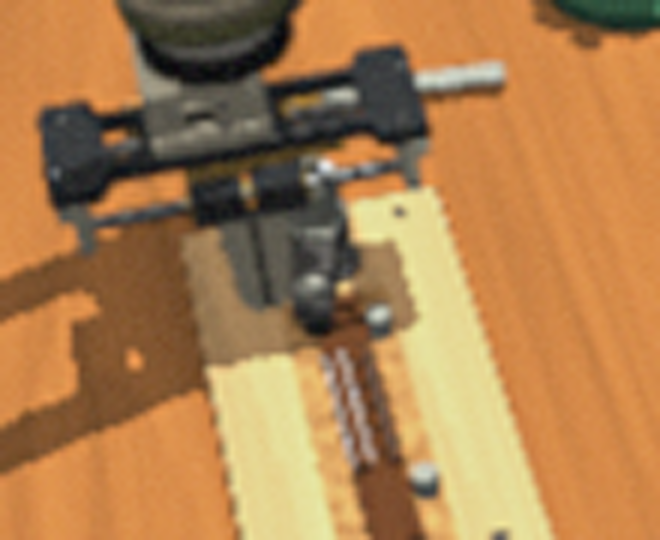

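Arm nearly in; I'll push on in +x until it meets the stop.

Call:
carry_out:
  motion: [0,0,0.004,0,0,0,-1,0,0,0.004,0,0,0,-1,0,0,0.003,0,0,0,-1,0,0,0.002,0,0,0,-1,0,0,0.001,0,0,0,-1]

```text
t: 21.8
tool_pos: [0.4684, 0.2288, 0.0243]
orientation: [-1.216, 1.209, -1.207]
force: [-8.6, -2.4, 11.6]
opening: 0.0005
```

Call:
carry_out:
  motion: [0,-0.002,-0.008,0,0,0,-1,0,-0.002,-0.012,0,0,0,-1,0,-0.03,-0.005,0,0,0,-1,0,-0.035,0,0,0,0,0,0,-0.035,0,0,0,0,0]

```text
t: 22.3
tool_pos: [0.4365, 0.2284, 0.1242]
orientation: [-1.229, 1.215, -1.203]
force: [1.2, -0.1, -0.1]
opening: 0.012
```

```bash
python3 - <<'E'
from h import *
plan([.492,.19,.13],0.6,n=1)
cm=imaging.camera_model("side");i=imaging.read_camera("side");cv2.imwrite("pics/s15.png",cv2.resize(i[130:220,150:260],None,fx=6,fy=6,interpolation=cv2.INTER_CUBIC))
cv2.imwrite("pics/w15.png",imaging.read_camera("wrist"))
E
```

```text
t 22.3 pos [0.4365 0.2284 0.1242] zdir 0.25 rv deg [ 0.96 -0.35  0.41] rows 1 open 0.012
0.0387, -0.0064, 0.0552, 1.0, -0.3, 0.4
```

View pics/s15.png

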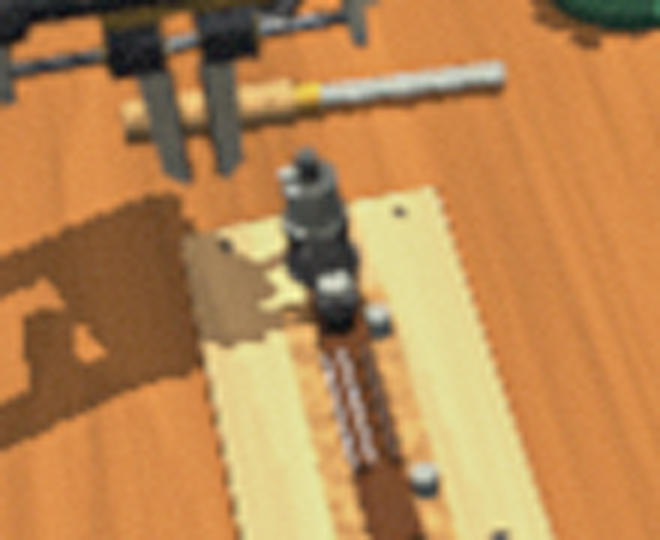

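View pics/w15.png

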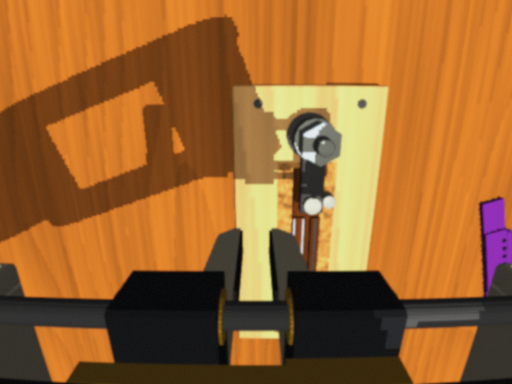

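The arm now lies over the wing, pointing along -y (end bolt at (313,206), stud at (326,147)). Measuring the nut.

```bash
python3 - <<'E'
from h import *
im=cv2.imread("pics/w15.png")[95:225,270:370];cv2.imwrite("pics/z15.png",cv2.resize(im,None,fx=6,fy=4.6*1.3,interpolation=cv2.INTER_CUBIC)[:600])
E
```

```text
(no output)
```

View pics/z15.png

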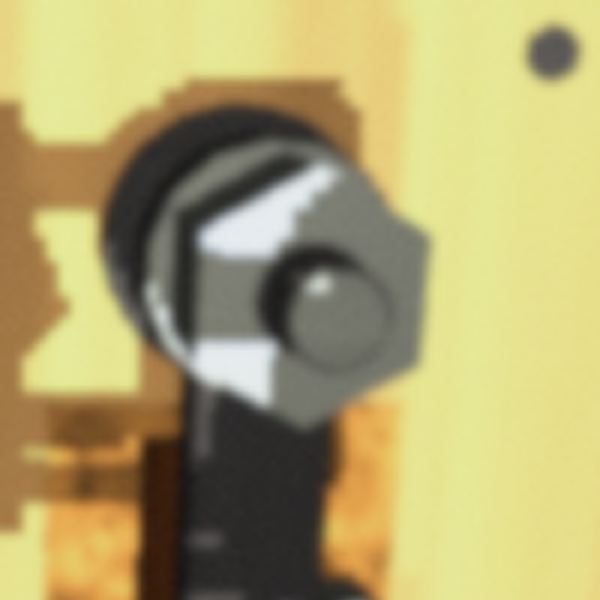

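```bash
python3 - <<'E'
from h import *
np.set_printoptions(precision=4,suppress=True)
cm=imaging.camera_model("wrist")
f=lambda u,v:((u+.5)/6-.5+270,(v+.5)/5.98-.5+95)
V=np.array([onz(cm,f(*p),.082)[:2] for p in [(430,238),(418,365),(305,430),(190,365),(193,225),(330,160)]])
c=V.mean(0);print(V,c)
d=V-c;ang=np.degrees(np.arctan2(d[:,1],d[:,0]));print(np.hypot(*d.T),ang,(ang%60).round(1))
print("stud top",onz(cm,f(340,320),.1))
plan([c[0],c[1],.13],0.6)
s=robot.read_state();print(s["q"])
E
```

```text
[[0.5061 0.2886]
 [0.5059 0.272 ]
 [0.4917 0.2632]
 [0.4761 0.2718]
 [0.4756 0.2899]
 [0.4926 0.2982]] [0.4913 0.2806]
[0.0168 0.0169 0.0174 0.0176 0.0183 0.0177] [  28.221   -30.4657  -88.7965 -149.9369  149.4119   85.9916] [28.2 29.5 31.2 30.1 29.4 26. ]
stud top [0.4911 0.2808 0.1   ]
t 22.4 pos [0.4408 0.2302 0.1295] zdir 0.26 rv deg [ 0.39 -0.34  0.18] rows 2 open 0.0195
-0.0251, -0.0005, 0.0254, 0.2, -0.2, 0.1
-0.025, -0.0004, 0.0255, 0.2, -0.2, 0.1
[ 0.3785 -0.0964  1.8492 -0.0006  1.3962  0.3742]
```

The hex vertices come out at a radius of 17.3 mm, as they should. The flats' normals are at about 0°+60k, and the nut centre is at (0.4915,0.279). I'll start at jaw direction ~119.5°, so that the wrist has room for about 190° clockwise. Turning and moving above it.

```bash
python3 - <<'E'
from h import *
plan([.4915,.279,.125],119.5,n=15)
E
```

```text
t 22.4 pos [0.4408 0.2302 0.1295] zdir 0.26 rv deg [   0.43 -119.24   -0.29] rows 15 open 0.0195
-0.0032, 0.0003, 0.0034, 0.0, -7.9, 0.0
-0.0027, 0.0003, 0.0038, 0.0, -7.9, 0.0
-0.0022, 0.0003, 0.0042, 0.0, -7.9, 0.0
-0.0016, 0.0003, 0.0044, 0.0, -7.9, 0.0
-0.001, 0.0003, 0.0046, 0.0, -7.9, 0.0
-0.0003, 0.0003, 0.0047, 0.0, -7.9, 0.0
0.0003, 0.0003, 0.0047, 0.0, -7.9, 0.0
0.001, 0.0003, 0.0046, 0.0, -7.9, 0.0
0.0016, 0.0003, 0.0044, 0.0, -7.9, 0.0
0.0022, 0.0003, 0.0041, 0.0, -7.9, 0.0
0.0027, 0.0003, 0.0038, 0.0, -7.9, 0.0
0.0032, 0.0003, 0.0034, 0.0, -7.9, 0.0
0.0037, 0.0003, 0.0029, 0.0, -7.9, 0.0
0.0041, 0.0003, 0.0024, 0.0, -7.9, 0.0
0.0043, 0.0003, 0.0018, 0.0, -7.9, 0.0
```

Call:
carry_out:
  motion: [-0.003,0,0.0034,0,-8.5,0,0,-0.0027,0,0.0038,0,-8.5,0,0,-0.0022,0,0.004,0,-8.5,0,0,-0.0016,0,0.0044,0,-8.5,0,0,-0.001,0,0.0046,0,-8.5,0,0]

```text
t: 22.9
tool_pos: [0.4558, 0.2481, 0.1287]
orientation: [-1.479, 0.637, -0.633]
force: [0.7, -0.3, 0.1]
opening: 0.0464
```

Call:
carry_out:
  motion: [-0.0003,0,0.0047,0,-8.5,0,0,0.0003,0,0.0047,0,-8.5,0,0,0.001,0,0.0046,0,-8.5,0,0,0.0016,0,0.0044,0,-8.5,0,0,0.0022,0,0.0041,0,-8.5,0,0]

```text
t: 23.4
tool_pos: [0.4682, 0.2668, 0.1243]
orientation: [-1.573, 0.054, -0.044]
force: [-0.8, -0.7, -1.1]
opening: 0.0465
```

```bash
python3 - <<'E'
from h import *
plan([.4915,.279,.125],119.5)
E
```

```text
t 23.4 pos [0.4682 0.2668 0.1243] zdir 86.43 rv deg [  0.08 -33.07  -0.37] rows 5 open 0.0465
0.0045, -0.0002, 0.0027, 0.0, -6.6, -0.1
0.0048, -0.0002, 0.0022, 0.0, -6.6, -0.1
0.005, -0.0002, 0.0016, 0.0, -6.6, -0.1
0.0052, -0.0001, 0.001, 0.0, -6.6, -0.1
0.0052, -0.0001, 0.0004, 0.0, -6.6, -0.1
```

Call:
carry_out:
  motion: [0.005,0,0.0027,0,-8.0,0,0,0.0055,0,0.0018,0,-8.0,0,0,0.0055,0,0.001,0,-8.0,0,0,0.0052,0,0.0005,0,-6.0,0,0,0,0,0,0,0,0,0]

```text
t: 23.9
tool_pos: [0.4856, 0.2771, 0.1198]
orientation: [-1.538, -0.376, 0.391]
force: [0.2, 0.3, -1.0]
opening: 0.0464
```

Call:
carry_out:
  motion: [0,0,0,0,0,0,0,0,0,0,0,0,0,0,0,0,0,0,0,0,0,0,0,0,0,0,0,0,0,0,0,0,0,0,0]

```text
t: 24.4
tool_pos: [0.4837, 0.2769, 0.1186]
orientation: [-1.54, -0.368, 0.386]
force: [0.1, -0.0, -0.3]
opening: 0.0463
```

```bash
python3 - <<'E'
from h import *
plan([.4915,.279,.1],119.5,n=1)
cv2.imwrite("pics/w16.png",imaging.read_camera("wrist"))
s=robot.read_state();print(s["tool_pos"],s["q"])
i=imaging.read_camera("side");cv2.imwrite("pics/s16.png",cv2.resize(i[110:220,150:270],None,fx=5,fy=5,interpolation=cv2.INTER_CUBIC))
E
```

```text
t 24.4 pos [0.4837 0.2769 0.1186] zdir 117.53 rv deg [-0.06 -1.97 -0.64] rows 1 open 0.0463
0.0081, 0.0185, -0.0017, -0.1, -2.0, -0.6
[0.48377355 0.27688788 0.11858633] [ 4.27700132e-01  8.11518822e-02  1.69313773e+00  2.24739231e-04
  1.37845891e+00 -1.62373960e+00]
```

View pics/w16.png

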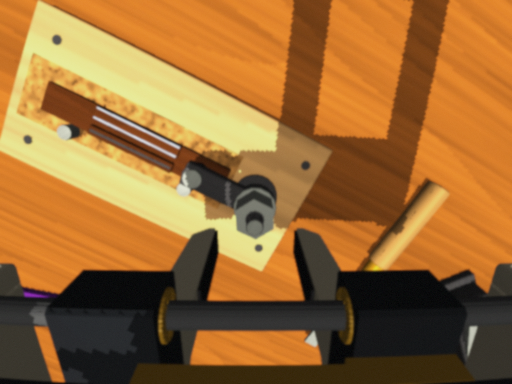

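View pics/s16.png

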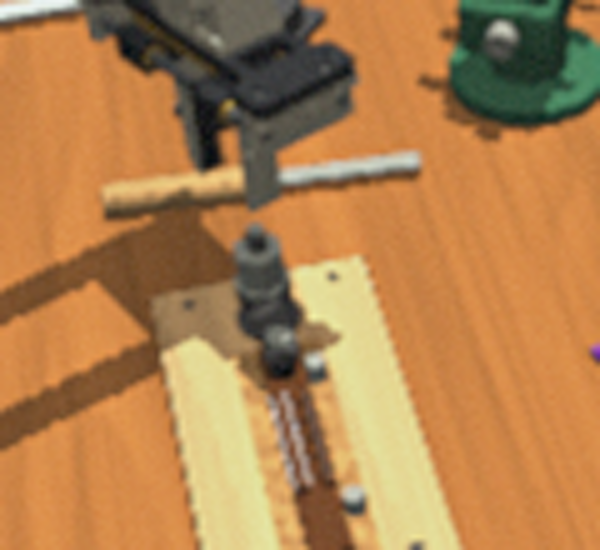

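```bash
python3 - <<'E'
from h import *
im=cv2.imread("pics/w16.png")[165:245,215:295];cv2.imwrite("pics/z16.png",cv2.resize(im,None,fx=7,fy=7,interpolation=cv2.INTER_CUBIC))
cm=imaging.camera_model("wrist")
for P in ([.4915,.279,.082],[.4915,.279,.1]): print(((proj(cm,P)-[215,165]+.5)*7-.5).round(0))
E
```

```text
[269. 383.]
[268. 448.]
```

View pics/z16.png

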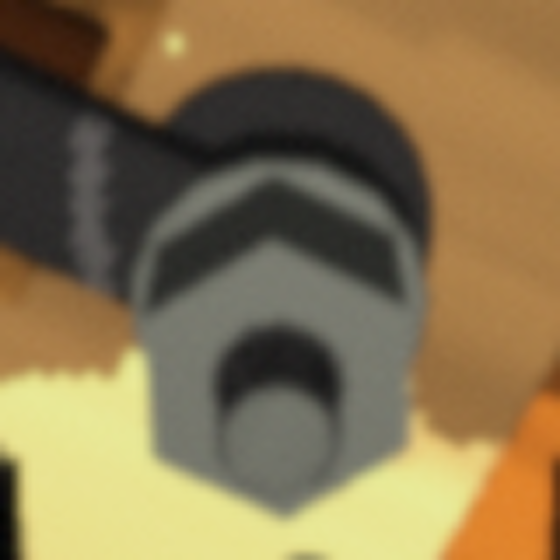

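```bash
python3 - <<'E'
from h import *
np.set_printoptions(precision=4,suppress=True)
cm=imaging.camera_model("wrist")
f=lambda u,v:((u+.5)/7-.5+215,(v+.5)/7-.5+165)
V=np.array([onz(cm,f(*p),.082)[:2] for p in [(275,237),(402,308),(408,440),(285,517),(155,458),(150,305)]])
c=V.mean(0);d=V-c;ang=np.degrees(np.arctan2(d[:,1],d[:,0]));print(c,np.hypot(*d.T),(ang%60).round(1),(ang%60).mean())
print("stud",onz(cm,f(277,438),.101))
plan([c[0],c[1],.047],119.0,n=6)
E
```

```text
[0.4905 0.2798] [0.017  0.0163 0.0166 0.0173 0.0173 0.0171] [29.  29.3 30.5 29.7 31.8 25.8] 29.359047367360663
stud [0.4897 0.2791 0.101 ]
t 24.5 pos [0.4838 0.2769 0.1186] zdir 117.55 rv deg [-0.05 -1.45 -0.64] rows 6 open 0.0469
0.0014, 0.0119, -0.0001, 0.0, -0.2, -0.1
0.0013, 0.0119, -0.0001, 0.0, -0.2, -0.1
0.0013, 0.0119, -0.0001, 0.0, -0.2, -0.1
0.0013, 0.0119, -0.0001, 0.0, -0.2, -0.1
0.0013, 0.0119, -0.0001, 0.0, -0.2, -0.1
0.0012, 0.0119, -0.0001, 0.0, -0.2, -0.1
```

Two wrist views agree on the nut: centre about (0.4905,0.2795), flats at 119.4°. Centring above it, then down to grip height (tips near z 0.061).

Call:
carry_out:
  motion: [0.0045,0,-0.0003,0,-0.8,-0.3,0,0.003,0.01,0,0,-0.8,-0.3,0,0,0.018,0,0,0,0,0,0,0.015,0,0,0,0,0,0,0.005,0,0,0,0,0]

```text
t: 25.0
tool_pos: [0.4925, 0.2809, 0.0685]
orientation: [-1.532, -0.404, 0.399]
force: [-0.5, -0.3, 0.1]
opening: 0.0463
```

```bash
python3 - <<'E'
from h import *
plan([.4905,.2795,.047],119.4,n=2)
print(robot.read_state()["force"])
cv2.imwrite("pics/w17.png",imaging.read_camera("wrist"))
i=imaging.read_camera("side");cv2.imwrite("pics/s17.png",cv2.resize(i[110:220,150:270],None,fx=5,fy=5,interpolation=cv2.INTER_CUBIC))
E
```

```text
t 25.0 pos [0.4925 0.2809 0.0685] zdir 119.35 rv deg [-0.04 -0.05  0.2 ] rows 2 open 0.0463
-0.0013, 0.0108, -0.0001, 0.0, 0.0, 0.1
-0.0012, 0.0108, -0.0001, 0.0, 0.0, 0.1
[-0.46457012 -0.27615214  0.11573681]
```

View pics/w17.png

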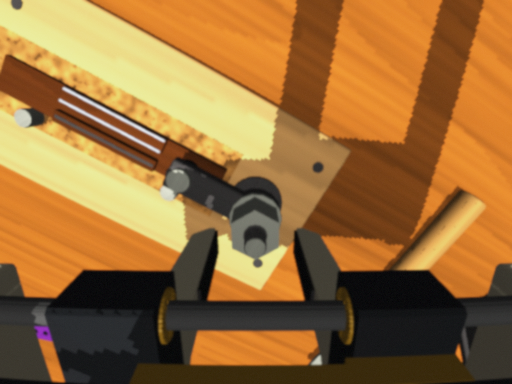

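View pics/s17.png

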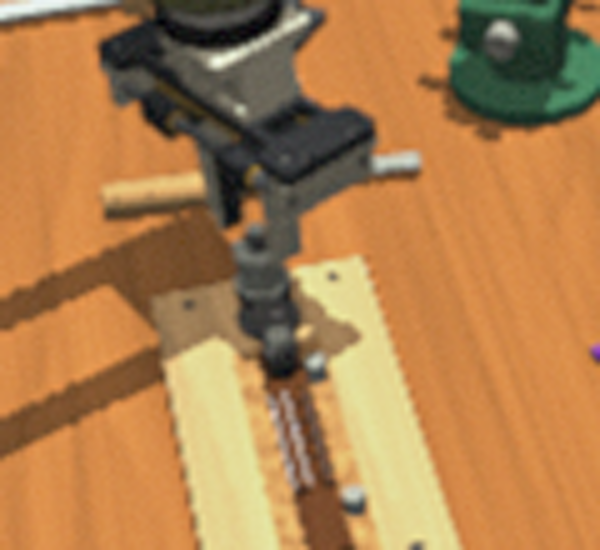

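Call:
carry_out:
  motion: [-0.0015,0.01,0,0,0,0,0,-0.001,0.007,0,0,0,0,0,0,0.003,0,0,0,0,0,0,0,0,0,0,0,0,0,0,0,0,0,0,0]
  squeeze: 45

```text
t: 25.6
tool_pos: [0.4913, 0.2802, 0.049]
orientation: [-1.531, -0.406, 0.397]
force: [-0.5, -1.3, 0.4]
opening: 0.0464
```

Call:
carry_out:
  motion: [0,0,0,0,0,0,-1,0,0,0,0,0,0,-1,0,0,0,0,0,0,-1,0,0,0,0,0,0,-1,0,0,0,0,0,0,-1]

```text
t: 26.1
tool_pos: [0.492, 0.2803, 0.05]
orientation: [-1.531, -0.407, 0.396]
force: [0.2, -0.6, -0.6]
opening: 0.0292
```

```bash
python3 - <<'E'
from h import *
plan([.4905,.2795,.047],119.4,n=2)
s=robot.read_state();print(s["force"],s["wrist_torque"],s["q"])
cv2.imwrite("pics/w18.png",imaging.read_camera("wrist"))
E
```

```text
t 26.1 pos [0.492  0.2803 0.05  ] zdir 119.36 rv deg [-0.   -0.04  0.41] rows 2 open 0.0292
-0.0008, 0.0015, 0.0, 0.0, 0.0, 0.2
-0.0008, 0.0015, 0.0, 0.0, 0.0, 0.2
[ 0.21886627 -0.55614941 -0.61072227] [ 0.11337534 -0.01725393  0.03338943] [ 4.26788218e-01  1.56135218e-01  1.74441189e+00  6.89294212e-04
  1.23388682e+00 -1.65664361e+00]
```

View pics/w18.png

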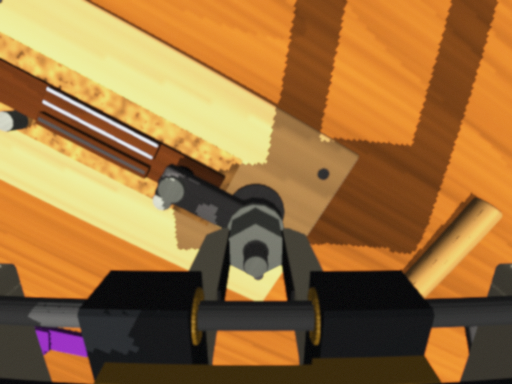

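Gripped on the flats (29 mm opening). Turning clockwise, following the nut down.

Call:
carry_out:
  motion: [0,0.0001,0,0,6,0,-1,0,0.0002,0,0,8,0,-1,0,0.0002,0,0,8,0,-1,0,0.0002,0,0,8,0,-1,0,0.0002,0,0,8,0,-1]

```text
t: 26.65
tool_pos: [0.4922, 0.2796, 0.0491]
orientation: [-1.564, 0.13, -0.14]
force: [0.2, -1.7, -0.8]
opening: 0.0292
```

```bash
python3 - <<'E'
from h import *
plan([.4915,.2800,.0489],85,n=1)
s=robot.read_state();print(s["force"],s["wrist_torque"],s["q"])
E
```

```text
t 26.65 pos [0.4922 0.2796 0.0491] zdir 80.14 rv deg [-0.18 -4.86  0.36] rows 1 open 0.0292
-0.0008, 0.0002, 0.0002, -0.2, -4.9, 0.4
[ 0.18098867 -1.68458533 -0.78405008] [-0.13207803  0.04102561  0.21203597] [ 4.26561467e-01  1.57202733e-01  1.74493732e+00 -7.16695827e-04
  1.23249270e+00 -9.71834848e-01]
```

The wrist moment is 0.21 N m, so the nut is turning (39° so far). Continuing.

Call:
carry_out:
  motion: [0,0.0002,0,0,8,0,-1,0,0.0002,0,0,8,0,-1,0,0.0002,0,0,8,0,-1,0,0.0002,0,0,8,0,-1,0,0.0002,0,0,8,0,-1]

```text
t: 27.15
tool_pos: [0.4919, 0.279, 0.0482]
orientation: [-1.451, 0.697, -0.706]
force: [0.1, 0.2, -0.2]
opening: 0.0298
```

```bash
python3 - <<'E'
from h import *
plan([.4915,.2800,.0481],38,n=1)
s=robot.read_state();print(s["force"],s["wrist_torque"],s["q"][5])
cv2.imwrite("pics/w19.png",imaging.read_camera("wrist"))
E
```

```text
t 27.15 pos [0.4919 0.279  0.0482] zdir 38.49 rv deg [-0.29  0.49  0.18] rows 1 open 0.0298
-0.001, 0.0001, 0.0003, -0.3, 0.5, 0.2
[ 0.08899137  0.23099601 -0.23545609] [-0.15100712  0.11706006  0.24017197] -0.24448543767309416
```

View pics/w19.png

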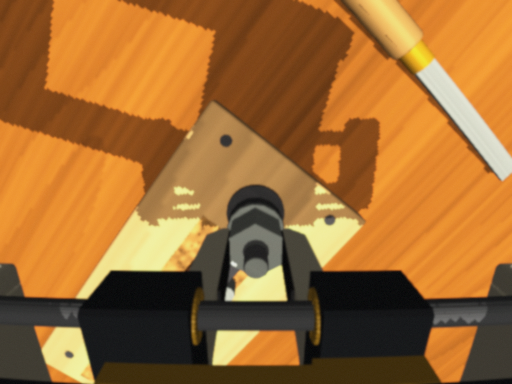

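The nut still sits squarely between the pads. Carrying on.

Call:
carry_out:
  motion: [0,0.0002,0,0,8,0,-1,0,0.0002,0,0,8,0,-1,0,0.0002,0,0,8,0,-1,0,0.0002,0,0,8,0,-1,0,0.0002,0,0,8,0,-1]

```text
t: 27.7
tool_pos: [0.4913, 0.2789, 0.0473]
orientation: [-1.187, 1.234, -1.24]
force: [-0.3, 0.1, 0.0]
opening: 0.0295
```

Call:
carry_out:
  motion: [0,0.0002,0,0,8,0,-1,0,0.0002,0,0,8,0,-1,0,0.0002,0,0,8,0,-1,0,0.0002,0,0,8,0,-1,0,0.0002,0,0,8,0,-1]

```text
t: 28.2
tool_pos: [0.4907, 0.279, 0.0464]
orientation: [-0.753, 1.733, -1.737]
force: [-0.2, 0.9, 0.4]
opening: 0.0298
```

```bash
python3 - <<'E'
from h import *
plan([.4915,.2800,.0460],-45,n=1)
s=robot.read_state();print(s["force"],s["wrist_torque"],s["q"][5])
i=imaging.read_camera("side");cv2.imwrite("pics/s20.png",cv2.resize(i[110:220,150:270],None,fx=5,fy=5,interpolation=cv2.INTER_CUBIC))
E
```

```text
t 28.2 pos [0.4907 0.279  0.0464] zdir -42.89 rv deg [-0.19  2.11 -0.14] rows 1 open 0.0298
-0.0013, 0.0004, -0.0001, -0.2, 2.1, -0.1
[-0.24123393  0.89420691  0.43412088] [-0.12545587  0.23179333  0.21554672] 1.177075902577595
```

View pics/s20.png

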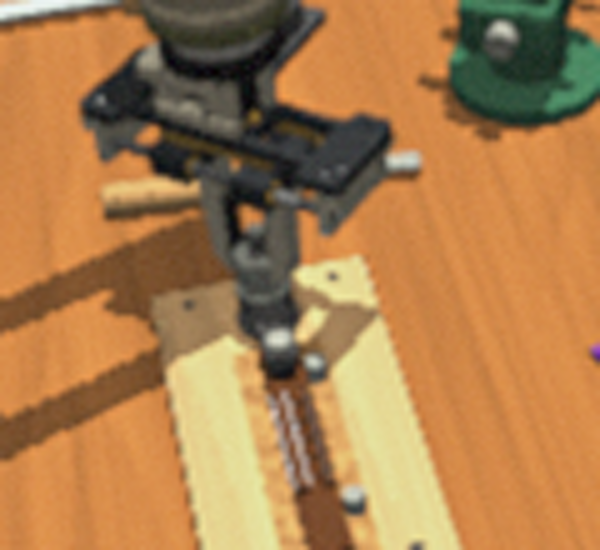

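162° (2.83 rad) done, the arm is still in and the bridge has not moved. About 35° more.

Call:
carry_out:
  motion: [0,0.0002,0,0,8,0,-1,0,0.0002,0,0,8,0,-1,0,0.0002,0,0,8,0,-1,0,0.0002,0,0,8,0,-1,0,0,0,0,1,0,-1]

```text
t: 28.75
tool_pos: [0.4903, 0.2794, 0.0457]
orientation: [-0.254, 2.088, -2.091]
force: [0.3, 0.2, -1.6]
opening: 0.0298
```

Call:
carry_out:
  motion: [0,0,0,0,0,0,-1,0,0,0,0,0,0,-0.2,0,0,0,0,0,0,-0.2,0,0,0,0,0,0,-0.2,0,0,0,0,0,0,-0.2]

```text
t: 29.25
tool_pos: [0.4908, 0.2797, 0.0461]
orientation: [-0.27, 2.079, -2.08]
force: [0.0, -0.2, -0.0]
opening: 0.0369
```

```bash
python3 - <<'E'
from h import *
plan([.4915,.2800,.12],-75,n=1)
s=robot.read_state();print(s["force"],s["wrist_torque"],s["q"][5])
cv2.imwrite("pics/w21.png",imaging.read_camera("wrist"))
E
```

```text
t 29.25 pos [0.4908 0.2797 0.0461] zdir -74.95 rv deg [-0.06  0.05 -0.25] rows 1 open 0.0369
-0.0011, -0.0739, 0.0, -0.1, 0.0, -0.2
[ 0.04998728 -0.19248553 -0.00477979] [-0.02690071  0.12747417  0.03827328] 1.7372034090130954
```

View pics/w21.png

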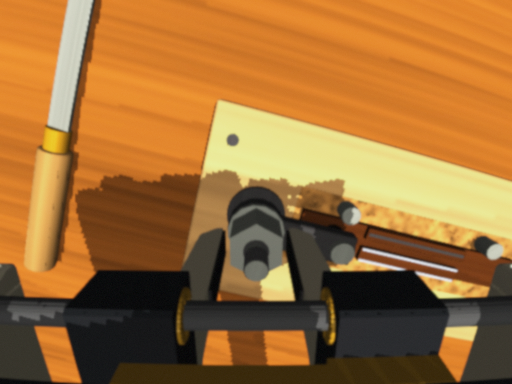

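The nut has turned with the jaws through about 195° (3.4 rad), released. Rising straight up, then a last look.

Call:
carry_out:
  motion: [0,-0.01,0,0,0,0,0,0,-0.025,0,0,0,0,0,0,-0.04,0,0,0,0,0,0,-0.045,0,0,0,0,0,0,-0.04,0,0,0,0,0]

```text
t: 29.8
tool_pos: [0.4852, 0.2773, 0.2055]
orientation: [-0.287, 2.08, -2.09]
force: [-0.0, 0.5, 0.5]
opening: 0.0461
```

```bash
python3 - <<'E'
from h import *
plan([.30,.40,.25],-75)
imaging.read_camera("wrist")
cv2.imwrite("pics/w22.png",imaging.read_camera("wrist"))
i=imaging.read_camera("side");cv2.imwrite("pics/s22f.png",i);cv2.imwrite("pics/s22.png",cv2.resize(i[130:240,150:260],None,fx=5.4,fy=5.4,interpolation=cv2.INTER_CUBIC))
E
```

```text
t 29.8 pos [0.4852 0.2773 0.2055] zdir -74.87 rv deg [-0.2   0.12  0.58] rows 6 open 0.0461
0.0245, -0.0073, -0.0278, 0.0, 0.0, 0.1
0.0245, -0.0073, -0.0278, 0.0, 0.0, 0.1
0.0245, -0.0073, -0.0278, 0.0, 0.0, 0.1
0.0245, -0.0073, -0.0277, 0.0, 0.0, 0.1
0.0245, -0.0074, -0.0277, 0.0, 0.0, 0.1
0.0245, -0.0074, -0.0277, 0.0, 0.0, 0.1
```

View pics/s22.png

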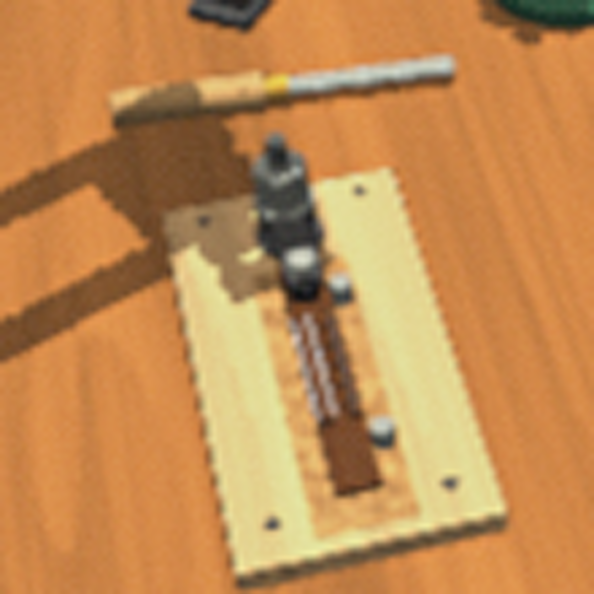

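View pics/w22.png

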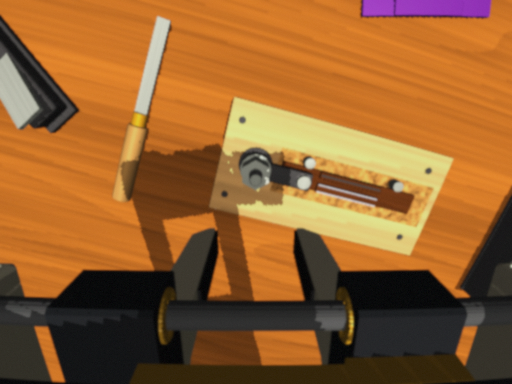

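```bash
python3 - <<'E'
from h import *
cv2.imwrite("pics/w23.png",imaging.read_camera("wrist"))
im=cv2.imread("pics/w23.png")[140:225,230:430];cv2.imwrite("pics/z23.png",cv2.resize(im,None,fx=4,fy=4,interpolation=cv2.INTER_CUBIC))
i=cv2.imread("pics/s22f.png");cv2.imwrite("pics/z24.png",cv2.resize(i[240:355,180:325],None,fx=5,fy=5,interpolation=cv2.INTER_CUBIC))
E
```

```text
(no output)
```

View pics/z23.png

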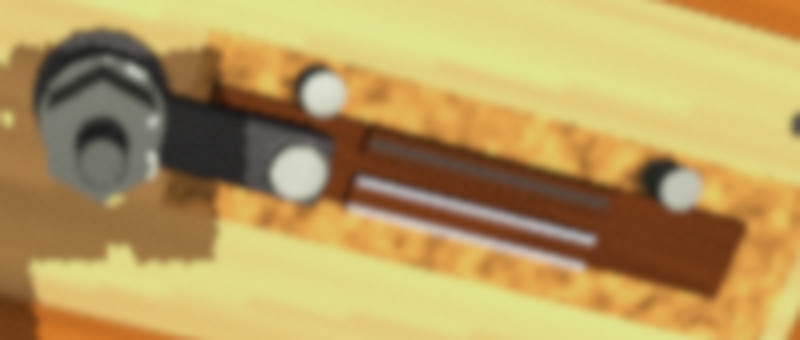

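View pics/z24.png

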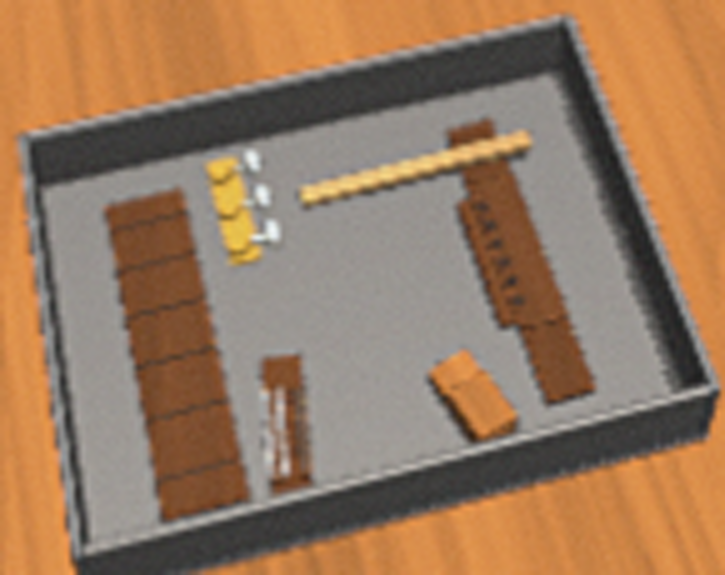

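```bash
python3 - <<'E'
from h import *
np.set_printoptions(precision=4,suppress=True)
cm=imaging.camera_model("wrist")
f=lambda u,v:((u+.5)/4-.5+230,(v+.5)/4-.5+140)
P=lambda u,v,z:onz(cm,f(u,v),z)[:2]
p1,p2=P(323,93,.034),P(682,188,.034);y=(p1-p2)/np.linalg.norm(p1-p2);x=np.array([y[1],-y[0]])
bed=(p1+p2)/2-.021*x;print("pins",p1,p2,np.linalg.norm(p1-p2))
B=lambda q:(np.array([(q-bed)@x,(q-bed)@y])*1000).round(1)
print("end corners",B(P(745,222,.024)),B(P(712,297,.024)))
print("ridge ends outer: pin side",B(P(372,138,.029)),B(P(608,203,.029)),"other",B(P(350,207,.029)),B(P(584,267,.029)))
print("stud",B(P(103,158,.098)),"bolt",B(P(299,172,.054)))
V=[P(u,v,.078) for u,v in((103,72),(42,110),(48,160),(103,203),(160,175),(158,112))]
c=np.mean(V,0);d=np.array(V)-c;a=np.degrees(np.arctan2(d[:,1],d[:,0]))%60;print(a,np.hypot(*d.T))
E
```

```text
pins [0.5116 0.2158] [0.5126 0.0966] 0.11922441727849271
end corners [ 13.9 -90.6] [-13.4 -90.6]
ridge ends outer: pin side [10.5 39.2] [  9.4 -41. ] other [-12.7  38.9] [-12.9 -41.6]
stud [  1.5 123.5] bolt [ 0.1 64. ]
[14.5525 18.5437  6.5962 15.5896 12.3683 11.8069] [0.0182 0.0179 0.0157 0.0179 0.0185 0.0166]
```

All checks agree:
- **Bridge:** x ≈ 0.2 mm and y within 2 mm in the bed frame.
- **Hold-down arm:** bolt at (0.1, 64) mm, so about 0 rad.
- **Nut:** vertices at ~13° mod 60, against 14.4° expected after a 195° turn.

Handing in.

```bash
python3 - <<'E'
from plant import robot
print(robot.close_job(), robot.read_state()["t"])
E
```

```text
the job is handed in; nothing more can be done
the job is handed in; nothing more can be done
```

The guitar bridge blank is clamped on the carving board, tie block up and against both pins, and the job was handed in at about 30 s. The close-out gave no verdict.

**What I did:** I took the bridge, the middle of the three long pieces, out of the crate. The brace slid off it and stayed in the crate. I laid the bridge against both pins, pushed the hold-down arm in to its stop, and turned the nut about 195° (3.4 rad) clockwise. That turn was one grip in successive steps rather than repeated short swings, because the wrist had the range for it.

**Last checks, measured in the camera images:**

| Item | Measured | Limit or expected |
|---|---|---|
| Bridge across the bed (x) | about 0.2 mm off | 4 mm |
| Bridge along the bed (y) | within about 2 mm | 14 mm |
| Hold-down arm | about 0 rad | under 0.2 rad |
| Nut corners after the turn | about 13° | 14.4° for a 195° turn |

- The other parts show in the crate, and the chisel shows no sign of having moved. I did not measure the glue bottle again; the gripper stayed well away from it.
- The foot force was not measured. From the nut turn and the foot's springiness it should be about 10 N, against the 5 N needed.

**What disagreed:**
- **Empty grasps:** the first two attempts closed on air. The pictures showed the real fingertips about 14 mm behind the reported TCP, where the text puts them 19 mm ahead, so I used the images from then on.
- **Arm stop:** the last push of the arm against its stop showed about 12 N of vertical force that I did not explain. Later pictures showed no change in the bridge.

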